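# Crank the lift level and slide the culture tray into its rack slot

### The job

Turn the two-knob crank on top of the little screw lift until the lift platform, with the culture tray on it, is level with the floor of the rack slot that fits the tray's thickness. Then push the tray off the platform fully home into that slot, until its front panel rests against the rack. Keep the tray level because the dishes in it are open, and do not knock over or shove aside the bottle, the jar and the covered dish standing near the lift.

Things in the scene. Friction and masses are not known exactly. Their poses are not given: they have to be found in the camera images.
- lift: Fixed screw lift: base plate 130 x 250 x 12 mm, a screw and two rods under a top plate, top 170 mm above the bench. Origin on the bench under the platform's centre. +x: level, the way the tray is pushed into the rack (to the robot's left, +-0.2 rad); +y: from platform to screw (towards the robot); z up. Screw axis at x -14, y +140 mm; the rack's front face is the plane x = +66 mm.
- platform_top (a point): Centre of the upper face of the lift's platform, 120 (x) by 130 (y) mm; axes as lift. Guide lips 6 mm high along x at y = +-57 to 61 mm. Its end is 6 mm short of the rack's face. Moves only up and down, 18 mm per full crank turn, up when the crank turns clockwise seen from above; stays where it is left. Starts 20 to 42 mm below the floor of the slot that fits.
- crank_hub (a point): Top centre of the crank's hub, on the upright screw axis, 22 mm above the lift's top plate. Crank: steel bar 108 x 16 x 8 mm, its upper face 6 mm below this point, with an upright black knob at each end. Turns both ways at some 3 N on a knob, stays where left. The rack, 300 mm tall, stands 80 mm from the axis on the lift's +x side: knobs pass there, a hand does not; the rest of the circle is open.
- knob_a (a point): Mid-height of one of the two black crank knobs: upright, 22 mm in diameter, 40 mm tall (20 mm above and below this point), standing on the bar 48 mm from the screw axis. The knobs do not spin on the bar.
- knob_b (a point): The same for the other knob, at the opposite end of the bar; the two are alike.
- tray: White open tray with four fixed dishes, 0.4 to 0.7 kg, loose on the platform. Body 110 x 110 mm, 26 mm thick; origin at the centre of its underside; +x is the push direction. Front panel at x -55 to -63 mm, 132 mm wide, 8 to 35 mm above the underside, wider than the slot: it stops the tray. Handle bar 8 mm thick, 70 mm along y, centre at x -98, z +21 mm. Home: origin 55 mm inside the mouth.
- slot_low (a point): Centre of the mouth of the rack's lowest slot, at the slot's floor, in the plane of the rack's front face; axes as lift, the slot runs along +x. This slot is 16 mm high. All three slots are 118 mm wide, 157 mm deep, one above the other, in line with the platform. The fixed white rack is 165 mm deep, with closed modules above, below and beside the slots.
- slot_mid (a point): The same point of the middle slot, which is 31 mm high, with a bevelled edge at its mouth that lifts a tray arriving up to 2 mm low. Slot floors are 8 mm thick aluminium shelves.
- slot_high (a point): The same point of the upper slot, which is 48 mm high.
- reagent_bottle: Bottle 52 mm in diameter, 115 mm tall, standing near the lift on the side away from the robot; origin at the centre of its base. Leave it alone.
- specimen_jar: Jar 56 mm in diameter, 70 mm tall, standing beside the rack on the side away from the robot; origin at the centre of its base. Leave it alone.
- petri_dish: Covered dish 86 mm in diameter, 16 mm tall, lying on the bench near the lift; origin at the centre of its base. Leave it alone.

How it is judged:
On the way, in this order (a step that is already met when the one before it is completed fails the run):
1. the platform, with the tray on it, is level with the floor of the middle slot (2 mm below to 4.5 mm above) (z of platform_top in the frame of slot_mid between -0.002 and 0.0045 m and z of tray in the frame of platform_top below 0.003 m and x of tray in the frame of platform_top below 0.02 m), for 0.2 s.
2. the tray is fully home in the middle slot (x of tray in the frame of slot_mid above 0.051 m and z of tray in the frame of slot_mid between -0.003 and 0.005 m), for 0.2 s.
At the end, for the whole second after the job is handed in: The tray lies level (within 0.06 rad) and at rest in the middle slot, the one 31 mm high, with its front panel against the rack's face (within 4 mm) (all of step 2 and x of tray in the frame of slot_mid below 0.059 m and angle between tray's own z axis and vertical below 0.06 rad and linear speed of tray below 0.01 m/s); the robot touches nothing.
It fails at once if the tray is tilted more than 0.2 rad (angle between tray's own z axis and vertical above 0.2 rad).
It fails at once if the bottle, jar or dish near the lift is moved more than 30 mm or tipped (distance of any of reagent_bottle, specimen_jar, petri_dish from where it was at the start of the episode above 0.03 m or angle between any of reagent_bottle, specimen_jar's own z axis and vertical above 0.5 rad).
It also fails if it takes over 72 s, if anything falls off the work surface, if the arm or the gripper's body presses on something with over 40 N, if the wrist force passes 120 N, or if a joint passes its speed limit or range.

### The arm

A 6-joint arm with a two-finger parallel gripper is mounted at the origin on the work surface. World frame = base frame: x ahead of the robot, y to its left, z up, the work surface at z = 0. Lengths are in m, angles in rad, forces in N, time in s.
With the tool pointing down it reaches from about 0.3 to 0.775 m from the base axis. Payload 14.6 kg.
Tool frame: the origin (TCP) lies at the very end of the fingers, on their centre line; the grasp point (between the pads) lies 19 mm behind it (ctrl.hold_point_z is the z of the grasp point in the tool frame, in m); z points along the fingers, y is the direction in which the jaws open and shut (so a half turn about z gives the same grasp; the last joint's range is limited). The gripper opens to 94 mm and grips with 3 to 60 N. Pads are 16 mm wide; open, the fingers measure 119 mm over their backs; the gripper's body (75 mm by 177 mm) begins 78 mm behind the grasp point.
Start: joints at [1.199, 0.3, 1.521, -0, 1.321, -0.067], TCP at [0.165, 0.525, 0.205] pointing down, gripper open.
Joint ranges: [-3.03, 3.03], [-0.79, 2.21], [0.23, 2.52], [-1.04, 4.18], [0, 3.07], [-2.55, 2.55]. Speed limits (rad/s): [2.22, 2.22, 2.57, 3.14, 3.14, 3.14].

### API

Orientations are given as [roll, pitch, yaw] about the fixed x, y, z axes, in that order (R = Rz(yaw) Ry(pitch) Rx(roll)).
In Python, from station import ctrl, cams, hand_in gives the robot as it stands.
- The arm moves only by the tool servo_tool, never from a script. Its argument "rows" is a list of rows, each a list of 7 numbers: the shift along the world's x, y, z in m, then the turn, a rotation vector about the world's x, y, z in rad, then the gripper command: -1 is shut, 1 is fully open, values between are in proportion. A call has exactly 8 rows; each row is the pose to reach, as a shift and turn from the pose measured when the call began; what a row does not reach only later rows make up. A row lasts 1/12 s, in which the tool goes at most 41.7 mm and 7.16 degrees, less where a joint would pass 70% of its speed; a pose out of reach is approached as far as the arm can. A call with a gripper value outside its range is refused whole. The fingers move at their own pace and stop on an object; "newtons" is the grip in N (left out, the last holds). Time passes only in rows, so rows that repeat a pose let the fingers close, or fill a call up. It gives the time, the measured TCP pose, the force and the opening at its end, in the units of the state.
- ctrl.get_obs(): the state, without advancing time (a new reading comes with each control period).
- cams.camera(name): name is "scene" or "top"; returns a dict with "image" (400x640x3 uint8, red, green, blue), "depth" (400x640 float32, m along the optical axis (not along the pixel's ray), 0 where there is no reading), "fx", "fy", "cx", "cy" (pixels), "dist_coeffs" ([k1, k2, p1, p2, k3] as OpenCV has them; the pictures are not rectified), "rvec" (rotation vector, rad) and "tvec" (3), from world to camera coordinates, as OpenCV has them. Camera axes: x right, y down, z forward; pixel columns grow to the right and rows downward; lengths in m; the calibration is good to about 2 mm. A picture is of the moment at which its call begins.
- hand_in(): hands the job in, once; it reports no verdict.
Trained networks look in a picture, given as the dict that the camera call returned (one of the last four; its "shot" number tells which), for a name from the list of things; names that differ only in an ending like _2 or _b are one class to them, and where a whole thing is asked for, a point or a joint stands for the part that bears it (a point fixed in the world has none). Each returns a list of dicts, best first, with "p" (0 to 1); they miss things now and then, are a little off and sometimes report something else, mostly with a low value. They report only what shows in the picture. A call takes as long as a camera call.
- cams.spot_in(picture, name): "box" ([left, top, right, bottom] as shares, 0 to 1, of the picture: columns of its width, rows of its height, round what is visible of it).
- cams.place_of(picture, name): "at" ([column, row] as shares, 0 to 1, of the picture: columns of its width, rows of its height: a listed point, or the origin of a listed thing).
The state is a dict: "time_s": time; "qpos": joint angles; "joint_vel": joint speeds; "tau": joint torques, N m; "ee_pos": TCP position; "eef_rot": TCP orientation; "force": force on the tool from outside, world axes, zero at the start; "moment": the same for the moment, N m; "grip_width": finger opening in m.
Only numpy, scipy, OpenCV 4.12 (cv2) and the standard library are available. Lean on these libraries where they do the work, as an engineer would, in place of code of your own. Each camera call takes 0.05 s, during which the arm holds its last target.

## Working session

There is one attempt and no reset: what is moved stays moved. The work goes in short steps, Python scripts to look and compute and a tool call to move; the robot and the scene stay as the last step left them, time stands still between calls to the robot, and variables do not carry over. Pictures are saved under pics/ and viewed, and the job is handed in when it is done.

Besides the shell and the picture viewer there is one more tool, called after "Emit:" as name(argument=value, ...), one argument or row to a line, values as JSON. servo_tool: Moves the arm, as the interface text tells. Its arguments: {"type":"object","properties":{"rows":{"type":"array"},"newtons":{"type":"number"}},"required":["rows"]}

```bash
mkdir -p pics; ls; cat > h.py <<'E'
import numpy as np, cv2
from station import ctrl, cams, hand_in
def save(p,n): cv2.imwrite('pics/'+n, cv2.cvtColor(p['image'],cv2.COLOR_RGB2BGR))
def K(p): return np.array([[p['fx'],0,p['cx']],[0,p['fy'],p['cy']],[0,0,1.]])
def RT(p): return cv2.Rodrigues(np.array(p['rvec'],float))[0], np.array(p['tvec'],float).reshape(3)
def ray(p,uv):
    n=cv2.undistortPoints(np.array([[uv]],float),K(p),np.array(p['dist_coeffs'],float))[0,0]
    R,t=RT(p); return -R.T@t, R.T@np.array([n[0],n[1],1.])
def atz(p,uv,z):
    c,d=ray(p,uv); return c+d*(z-c[2])/d[2]
def dep(p,uv):
    u,v=int(round(uv[0])),int(round(uv[1])); w=p['depth'][max(v-1,0):v+2,max(u-1,0):u+2]; w=w[w>0]
    if len(w)==0: return None
    c,d=ray(p,uv); return c+d*np.median(w)
def proj(p,X):
    return cv2.projectPoints(np.array(X,float).reshape(-1,3),np.array(p['rvec'],float),np.array(p['tvec'],float),K(p),np.array(p['dist_coeffs'],float))[0].reshape(-1,2)
def tri(p,u,q,v):
    A=[];b=[]
    for c,d in (ray(p,u),ray(q,v)):
        d=d/np.linalg.norm(d);M=np.eye(3)-np.outer(d,d);A.append(M);b.append(M@c)
    X=np.linalg.solve(sum(A),sum(b)); return X,[np.linalg.norm(A[i]@X-b[i]) for i in (0,1)]
E
python3 - <<'E'
from h import *
np.set_printoptions(precision=4,suppress=True)
s=cams.camera('scene');t=cams.camera('top');save(s,'s0.png');save(t,'t0.png')
for n in ['platform_top','crank_hub','knob_a','tray','slot_low','slot_mid','slot_high','reagent_bottle','specimen_jar','petri_dish','lift']:
    for nm,p in (('s',s),('t',t)):
        for r in cams.place_of(p,n)[:3]:
            uv=np.array(r['at'])*[640,400]; print(n,nm,round(r['p'],2),uv,dep(p,uv))
print(ctrl.get_obs())
E
```

```text
pics
crank_hub s 0.7 [299.328 155.68 ] [0.4395 0.0371 0.1717]
crank_hub t 0.71 [277.824 270.6  ] [0.4794 0.0013 0.1963]
knob_a s 0.92 [309.12 145.08] [0.4791 0.0376 0.2184]
knob_a s 0.81 [283.904 165.32 ] [ 0.4873 -0.0556  0.2028]
knob_a t 0.87 [304.384 271.   ] [ 0.4778 -0.0422  0.2269]
knob_a t 0.69 [244.992 272.32 ] [0.4776 0.0465 0.2263]
tray s 0.77 [345.088 216.8  ] [0.6172 0.027  0.0668]
tray t 0.87 [277.632 200.48 ] [0.6147 0.0184 0.0658]
slot_low t 0.65 [239.616 201.8  ] [0.6134 0.0924 0.0685]
slot_mid s 0.69 [358.528 198.6  ] [0.5975 0.1026 0.0746]
slot_mid s 0.46 [301.312 157.6  ] [0.4818 0.0067 0.1957]
slot_mid t 0.68 [236.416 200.6  ] [0.6117 0.0933 0.0915]
slot_high s 0.58 [360.32 187.8 ] [0.5863 0.1218 0.0951]
slot_high t 0.46 [238.976 197.32 ] [0.6221 0.0935 0.0698]
reagent_bottle s 0.7 [371.776 288.88 ] [ 0.7983 -0.084   0.0288]
reagent_bottle s 0.47 [299.2  156.32] [0.44   0.0361 0.1704]
reagent_bottle t 0.68 [318.784 131.4  ] [ 0.7513 -0.0649  0.0732]
specimen_jar s 0.97 [424.  234.8] [0.7797 0.1555 0.0228]
specimen_jar t 0.86 [209.088 136.32 ] [0.6763 0.0938 0.2697]
specimen_jar t 0.23 [244.992 272.52 ] [0.4773 0.0465 0.2263]
petri_dish s 0.83 [269.184 256.8  ] [ 0.5494 -0.174   0.0193]
petri_dish t 0.85 [371.392 240.4  ] [ 0.5365 -0.1658  0.0162]
lift s 0.59 [340.992 237.68 ] [ 0.6599 -0.035   0.0622]
lift t 0.39 [306.88 270.68] [ 0.4782 -0.0459  0.2264]
{'time_s': 1.2, 'qpos': array([ 1.1993,  0.2999,  1.521 , -0.    ,  1.3207, -0.0666]), 'joint_vel': array([ 0.0015, -0.0005, -0.0008,  0.0008,  0.001 ,  0.0004]), 'tau': array([ -0.0003, -53.1653, -35.2927,   0.071 ,   0.0211,  -0.    ]), 'ee_pos': array([0.1651, 0.5246, 0.2054]), 'eef_rot': array([-3.1416,  0.    ,  2.8367]), 'force': array([-0.3333, -0.2622,  0.3327]), 'moment': array([-0.0134, -0.0147, -0.0081]), 'grip_width': 0.09391147637148017}
```

View pics/s0.png

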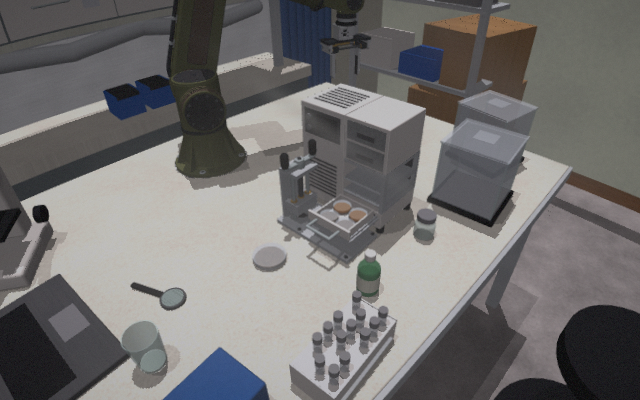

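View pics/t0.png

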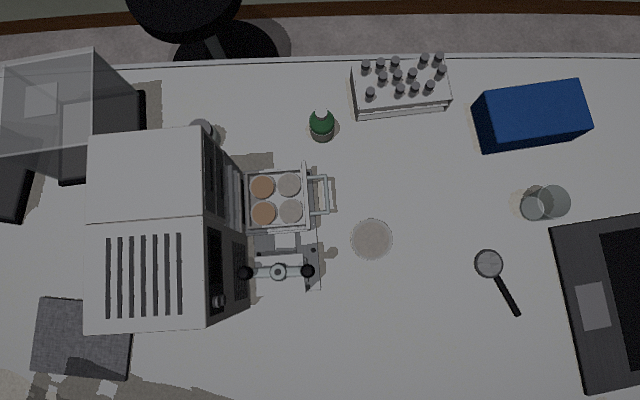

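```bash
python3 - <<'E'
from h import *
np.set_printoptions(precision=4,suppress=True)
s=cams.camera('scene');t=cams.camera('top')
import pickle; pickle.dump((s,t),open('st0.pkl','wb'))
c=t['image'][110:340,80:400]; cv2.imwrite('pics/t0c.png',cv2.cvtColor(cv2.resize(c,(800,575),interpolation=cv2.INTER_CUBIC),cv2.COLOR_RGB2BGR))
c=s['image'][80:270,240:460]; cv2.imwrite('pics/s0c.png',cv2.cvtColor(cv2.resize(c,(690,596),interpolation=cv2.INTER_CUBIC),cv2.COLOR_RGB2BGR))
def cloud(p):
    v,u=np.mgrid[0:400,0:640]; uv=np.stack([u,v],-1).reshape(-1,1,2).astype(float)
    n=cv2.undistortPoints(uv,K(p),np.array(p['dist_coeffs'],float)).reshape(400,640,2)
    P=np.dstack([n,np.ones((400,640))])*p['depth'][...,None]; R,tt=RT(p)
    return (P-tt)@R
C=cloud(t)
# rack top
m=(abs(C[...,2]-.3)<.006)&(t['depth']>0)
P=C[m]; print(len(P),np.median(P[:,2]))
r=cv2.minAreaRect(P[:,:2].astype(np.float32)); print(r, cv2.boxPoints(r))
# front edge by row
E=[]
for v in range(130,325):
    us=np.where(m[v,:260])[0]
    if len(us)>50: E.append(C[v,us.max()])
E=np.array(E); l=cv2.fitLine(E[:,:2].astype(np.float32),cv2.DIST_HUBER,0,.01,.01).ravel(); print(l,np.arctan2(l[1],l[0]))
for uv in [(277.8,270.6),(278,271)]: print(atz(t,uv,.192))
for uv in [(244.5,272),(308,271)]: print(dep(t,uv),atz(t,uv,.226))
E
```

```text
867 0.3019772149006837
((0.5408424139022827, 0.1678059995174408), (0.2760967016220093, 0.16662640869617462), 3.115133285522461) [[0.3985 0.2435]
 [0.4075 0.0771]
 [0.6832 0.0921]
 [0.6742 0.2585]]Traceback (most recent call last):
  File "<stdin>", line 22, in <module>
IndexError: too many indices for array: array is 1-dimensional, but 2 were indexed
```

View pics/t0c.png

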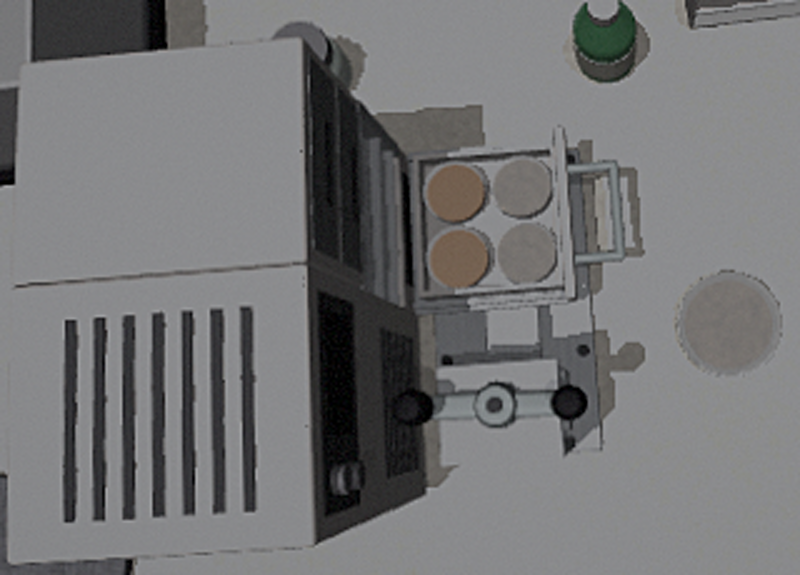

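View pics/s0c.png

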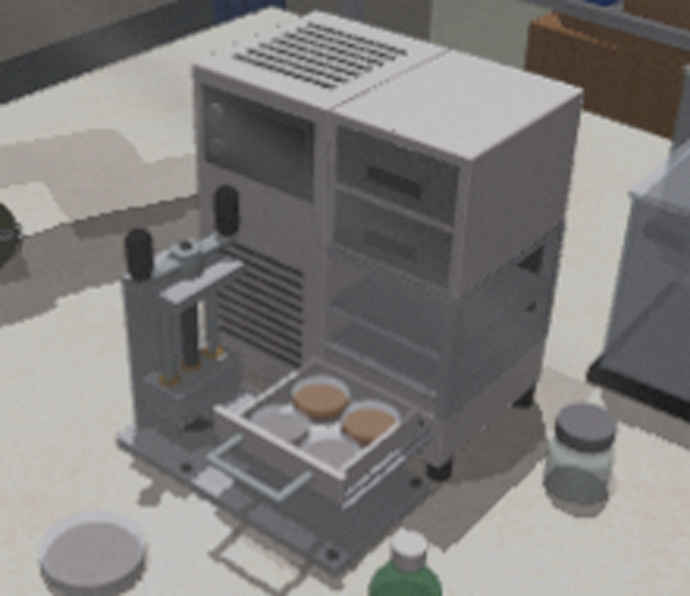

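```bash
python3 - <<'E'
from h import *
import pickle; s,t=pickle.load(open('st0.pkl','rb'))
np.set_printoptions(precision=4,suppress=True)
print((t['depth']>0).mean(),(s['depth']>0).mean())
for n,uv in dict(fl=(205.6,328),fr=(201.2,125.2),bl=(83.2,334.8),br=(88,136)).items(): print(n,atz(t,uv,.3))
for uv in [(302.2,101.7),(389.8,130.4),(425.5,109.3)]: print('s',atz(s,uv,.3))
print('hub',atz(t,(278,271.2),.192), atz(s,(299.5,159),.192))
print('knobs',atz(t,(245.3,272.5),.226),atz(t,(307.7,271),.226))
print(dep(t,(245.3,272.5)),dep(t,(307.7,271)))
# lift base right edge (away corners), z=.012
for c in [(602,450),(590,180)]: print('base',atz(t,(80+c[0]*.4,110+c[1]*.4),.012))
# slot depth samples in scene crop front face
E
```

```text
0.99597265625 0.99635546875
fl [0.4076 0.0812 0.3   ]
fr [0.6822 0.0962 0.3   ]
bl [0.3987 0.2458 0.3   ]
br [0.6726 0.2624 0.3   ]
s [0.4053 0.0864 0.3   ]
s [0.6711 0.1088 0.3   ]
s [0.6644 0.2679 0.3   ]
hub [0.4785 0.0015 0.192 ] [0.4788 0.003  0.192 ]
knobs [0.4773 0.0461 0.226 ] [ 0.4777 -0.0471  0.226 ]
[0.4773 0.0459 0.2265] [ 0.4777 -0.0471  0.2264]
base [ 0.4401 -0.0608  0.012 ]
base [ 0.662  -0.0555  0.012 ]
```

```bash
cat >> h.py <<'E'
YAW=np.pi/2+.054
XH=np.array([np.cos(YAW),np.sin(YAW),0]);YH=np.array([-XH[1],XH[0],0])
A=np.array([.478,.001,0]); O=A+.014*XH-.14*YH
def L(x,y,z): return O+x*XH+y*YH+np.array([0,0,z])
def rectf(p,xl,y0,y1,z0,z1,sc=3):
    # image of lift plane x=xl; columns: y, rows z ; sc px/mm
    W=int((y1-y0)*1000*sc);H=int((z1-z0)*1000*sc)
    g=np.mgrid[0:H,0:W]; ys=y0+(g[1]+.5)/1000/sc; zs=z1-(g[0]+.5)/1000/sc
    X=O+xl*XH+ys[...,None]*YH+zs[...,None]*np.array([0,0,1.])
    m=proj(p,X.reshape(-1,3)).reshape(H,W,2).astype(np.float32)
    return cv2.remap(p['image'],m[...,0],m[...,1],cv2.INTER_CUBIC)
E
python3 - <<'E'
from h import *
import pickle; s,t=pickle.load(open('st0.pkl','rb'))
np.set_printoptions(precision=4,suppress=True)
print(O)
def zplane(p,uv,xl):
    c,d=ray(p,uv); k=((O+xl*XH-c)@XH)/(d@XH); X=c+k*d; return (X-O)@XH,(X-O)@YH,X[2]
for n,uv in dict(mid=(358.5,198.6),high=(360.3,187.8)).items(): print(n,zplane(s,uv,.066))
for n,uv in dict(low=(239.6,201.8),mid=(236.4,200.6),high=(239,197.3)).items(): print(n,zplane(t,uv,.066))
im=rectf(s,.066,-.1,.1,.0,.2)
for k in range(0,200,10):
    cv2.line(im,(0,600-k*3),(8 if k%50 else 25,600-k*3),(255,0,0),1)
cv2.imwrite('pics/rs0.png',cv2.cvtColor(np.clip(im*1.6,0,255).astype(np.uint8),cv2.COLOR_RGB2BGR)[:,::-1])
im=rectf(t,.066,-.1,.1,.0,.2)
for k in range(0,200,10):
    cv2.line(im,(0,600-k*3),(8 if k%50 else 25,600-k*3),(255,0,0),1)
cv2.imwrite('pics/rt0.png',cv2.cvtColor(np.clip(im*1.6,0,255).astype(np.uint8),cv2.COLOR_RGB2BGR)[:,::-1])
E
```

```text
[0.617  0.0225 0.    ]
mid (np.float64(0.06600000000000002), np.float64(0.004608063220642221), np.float64(0.08812467588911554))
high (np.float64(0.06600000000000009), np.float64(0.0009216020212237092), np.float64(0.12449159061974391))
low (np.float64(0.066), np.float64(0.003392174429538681), np.float64(0.08680684136393935))
mid (np.float64(0.06600000000000003), np.float64(0.005862935045583804), np.float64(0.11330612987962163))
high (np.float64(0.066), np.float64(-0.004625822592971849), np.float64(0.09057733998617634))
```

View pics/rs0.png

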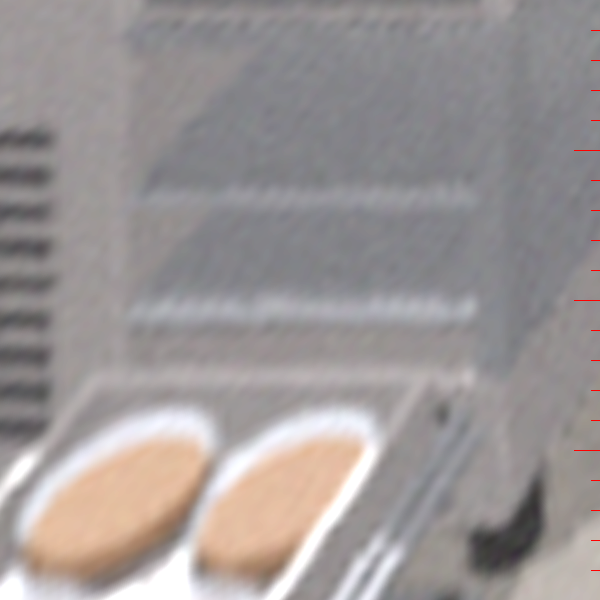

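View pics/rt0.png

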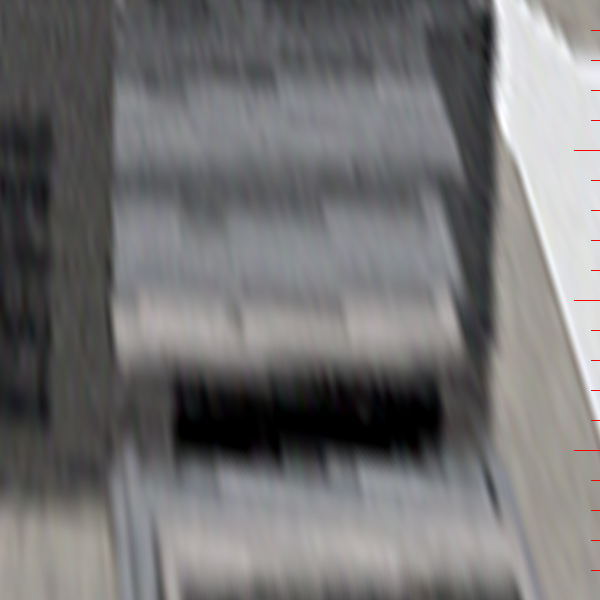

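```bash
cat >> h.py <<'E'
def cloud(p):
    v,u=np.mgrid[0:400,0:640]; uv=np.stack([u,v],-1).reshape(-1,1,2).astype(float)
    n=cv2.undistortPoints(uv,K(p),np.array(p['dist_coeffs'],float)).reshape(400,640,2)
    P=np.dstack([n,np.ones((400,640))])*p['depth'][...,None]; R,tt=RT(p)
    W=((P-tt)@R)[p['depth']>0]
    return np.c_[(W-O)@XH,(W-O)@YH,W[:,2]]
def hist(C,x,y,z,w=.002):
    m=(C[:,0]>x[0])&(C[:,0]<x[1])&(C[:,1]>y[0])&(C[:,1]<y[1]); h,e=np.histogram(C[m,2],np.arange(z[0],z[1]+w,w))
    return [(int(round(1000*a)),int(n)) for a,n in zip(e,h) if n>3]
E
python3 - <<'E'
from h import *
import pickle; s,t=pickle.load(open('st0.pkl','rb'))
for n,p in (('s',s),('t',t)):
    C=cloud(p)
    print(n,'rack',hist(C,(.07,.2),(-.05,.05),(.05,.2)))
    print(n,'face',hist(C,(.058,.075),(-.05,.05),(.05,.2)))
    print(n,'panel',hist(C,(-.067,-.052),(-.06,.06),(.02,.15)))
    print(n,'tray',hist(C,(-.05,.05),(-.05,.05),(.02,.15)))
    print(n,'handle',hist(C,(-.12,-.07),(-.03,.03),(.02,.15)))
    print(n,'topplate',hist(C,(-.06,.03),(.1,.15),(.1,.19)))
    print(n,'platform edge',hist(C,(-.05,.05),(.057,.066),(.02,.12)), hist(C,(-.05,.05),(-.066,-.057),(.02,.12)))
E
```

```text
s rack [(68, 19), (70, 88), (72, 23), (90, 13), (92, 61), (94, 196), (96, 60), (128, 13), (130, 39), (132, 168), (134, 301), (136, 32)]
s face [(68, 7), (70, 27), (72, 6), (88, 12), (90, 33), (92, 53), (94, 24), (128, 14), (130, 48), (132, 28), (134, 5), (182, 10), (184, 34), (186, 18), (188, 32), (190, 18), (192, 23), (194, 19), (196, 14), (198, 26), (200, 24)]
s panel [(56, 10), (58, 21), (60, 16), (62, 17), (64, 7), (70, 5), (72, 9), (74, 9), (76, 11), (78, 5), (80, 11), (84, 13), (86, 11), (88, 13), (90, 11), (92, 13), (94, 17), (96, 49), (98, 32)]
s tray [(64, 13), (66, 22), (68, 16), (70, 9), (72, 11), (74, 31), (76, 27), (78, 185), (80, 401), (82, 122), (84, 25), (86, 24), (88, 27), (90, 6)]
s handle [(80, 4), (82, 8), (84, 20), (86, 31), (88, 10)]
s topplate [(100, 8), (102, 6), (104, 10), (106, 7), (108, 10), (110, 6), (112, 9), (114, 8), (116, 10), (118, 8), (120, 6), (122, 12), (124, 9), (126, 6), (128, 6), (130, 14), (132, 9), (134, 5), (136, 8), (138, 4), (144, 4), (158, 4), (160, 12), (162, 23), (164, 17), (166, 20), (168, 29), (170, 123), (172, 60), (174, 8), (176, 7),
[... 418 characters left out ...]
3), (72, 6), (88, 27), (90, 93), (92, 48), (94, 5), (126, 6), (128, 51), (130, 99), (132, 34), (180, 6), (182, 15), (184, 23), (186, 21), (188, 29), (190, 6), (194, 7), (196, 15), (198, 14), (200, 17)]
t panel [(78, 4), (82, 4), (84, 15), (86, 64), (88, 43), (90, 5), (92, 13), (94, 96), (96, 134), (98, 26)]
t tray [(62, 37), (64, 285), (66, 208), (68, 32), (70, 21), (72, 14), (74, 22), (76, 199), (78, 978), (80, 712), (82, 59)]
t handle [(82, 16), (84, 63), (86, 43), (88, 7)]
t topplate [(166, 13), (168, 209), (170, 318), (172, 41), (182, 23), (184, 121), (186, 164), (188, 42)]
t platform edge [(54, 6), (58, 16), (60, 57), (62, 48), (64, 24), (66, 62), (68, 38)] [(58, 6), (60, 30), (62, 20)]
```

Emit:
servo_tool(
  rows=[
    [0, 0, 0.04, 0, 0, -0.12, -1],
    [0, 0, 0.08, 0, 0, -0.24, -1],
    [0.02, -0.034, 0.12, 0, 0, -0.36, -1],
    [0.04, -0.068, 0.13, 0, 0, -0.48, -1],
    [0.06, -0.102, 0.13, 0, 0, -0.6, -1],
    [0.08, -0.136, 0.13, 0, 0, -0.72, -1],
    [0.1, -0.17, 0.13, 0, 0, -0.84, -1],
    [0.12, -0.204, 0.13, 0, 0, -0.96, -1],
  ],
  newtons=30,
)

```text
time_s: 1.97
ee_pos: [0.2842, 0.3209, 0.3357]
eef_rot: [3.141, -0.0, 1.871]
force: [0.7, 1.0, -0.2]
grip_width: 0.044
```

Emit:
servo_tool(
  rows=[
    [0.021, -0.034, 0, 0, 0, -0.12, -1],
    [0.042, -0.068, 0, 0, 0, -0.246, -1],
    [0.063, -0.102, 0, 0, 0, -0.246, -1],
    [0.084, -0.136, 0, 0, 0, -0.246, -1],
    [0.105, -0.17, 0, 0, 0, -0.246, -1],
    [0.126, -0.204, 0, 0, 0, -0.246, -1],
    [0.147, -0.238, 0, 0, 0, -0.246, -1],
    [0.168, -0.272, 0, 0, 0, -0.246, -1],
  ],
)

```text
time_s: 2.63
ee_pos: [0.4528, 0.0469, 0.336]
eef_rot: [3.14, -0.0, 1.625]
force: [0.8, 0.3, 0.4]
grip_width: 0.0002
```

Emit:
servo_tool(
  rows=[
    [0.02, -0.03, 0, 0, 0, 0, -1],
    [0.04, -0.06, 0, 0, 0, 0, -1],
    [0.063, -0.092, 0, 0, 0, 0, -1],
    [0.063, -0.092, -0.03, 0, 0, 0, -1],
    [0.063, -0.092, -0.07, 0, 0, 0, -1],
    [0.063, -0.092, -0.105, 0, 0, 0, -1],
    [0.063, -0.092, -0.126, 0, 0, 0, -1],
    [0.063, -0.092, -0.126, 0, 0, 0, -1],
  ],
)

```text
time_s: 3.3
ee_pos: [0.514, -0.045, 0.2057]
eef_rot: [-3.136, -0.002, 1.625]
force: [-0.0, 0.6, -0.3]
grip_width: 0.0002
```

```bash
cat >> h.py <<'E'
HX,HY,RK=.008,.0125,.011
def hand(th,clear=0.0):
    """TCP xy (lift axes rel. to screw axis) to touch knob at lift angle th(deg) from trailing side"""
    a=np.radians(th); k=.048*np.array([np.cos(a),np.sin(a)]); d=np.array([-np.sin(a),np.cos(a)])
    # rect centre so nearest point of rect to knob is along d at distance RK
    # nearest point p=k+d*RK ; rect support: centre = p + corner in direction d (minkowski)
    sx=HX*np.clip(d[0]/.2,-1,1); sy=HY*np.clip(d[1]/.2,-1,1)
    c=k+d*(RK+clear)+np.array([sx,sy]); return A+c[0]*XH+c[1]*YH
def rows(seq,ee,z=.210):
    for th,cl in seq:
        w=hand(th,cl); print(th,np.round(np.r_[w[:2],z]-ee,3), 'liftx of hand',round((w-O)@XH*1000))
E
python3 - <<'E'
from h import *
o=ctrl.get_obs(); print(o['ee_pos'],o['force'])
rows([(177.5-11*i,0) for i in range(-1,17)],o['ee_pos'])
E
```

```text
[ 0.51404521 -0.04497316  0.20565384] [-0.0081361   0.60009506 -0.25038759]
188.5 [-0.003  0.008  0.004] liftx of hand -54
177.5 [-0.012 -0.003  0.004] liftx of hand -64
166.5 [-0.021 -0.011  0.004] liftx of hand -71
155.5 [-0.03  -0.01   0.004] liftx of hand -70
144.5 [-0.04  -0.008  0.004] liftx of hand -67
133.5 [-0.048 -0.004  0.004] liftx of hand -63
122.5 [-0.056  0.002  0.004] liftx of hand -57
111.5 [-0.062  0.009  0.004] liftx of hand -50
100.5 [-0.068  0.017  0.004] liftx of hand -42
89.5 [-0.084  0.025  0.004] liftx of hand -33
78.5 [-0.097  0.033  0.004] liftx of hand -23
67.5 [-0.097  0.043  0.004] liftx of hand -14
56.5 [-0.095  0.052  0.004] liftx of hand -5
45.5 [-0.091  0.061  0.004] liftx of hand 4
34.5 [-0.086  0.069  0.004] liftx of hand 11
23.5 [-0.079  0.075  0.004] liftx of hand 18
12.5 [-0.072  0.081  0.004] liftx of hand 22
1.5 [-0.063  0.091  0.004] liftx of hand 33
```

Emit:
servo_tool(
  rows=[
    [-0.012, -0.003, 0.004, 0, 0, 0, -1],
    [-0.021, -0.011, 0.004, 0, 0, 0, -1],
    [-0.03, -0.01, 0.004, 0, 0, 0, -1],
    [-0.04, -0.008, 0.004, 0, 0, 0, -1],
    [-0.048, -0.004, 0.004, 0, 0, 0, -1],
    [-0.056, 0.002, 0.004, 0, 0, 0, -1],
    [-0.062, 0.009, 0.004, 0, 0, 0, -1],
    [-0.068, 0.017, 0.004, 0, 0, 0, -1],
  ],
)

```text
time_s: 3.97
ee_pos: [0.4455, -0.0284, 0.2108]
eef_rot: [-3.137, -0.0, 1.624]
force: [2.8, -1.6, 2.3]
grip_width: 0.0006
```

```bash
cat >> h.py <<'E'
def look(tag,crop=True):
    s=cams.camera('scene');t=cams.camera('top')
    c=t['image'][110:340,80:400]; cv2.imwrite(f'pics/t{tag}.png',cv2.cvtColor(cv2.resize(c,(800,575),interpolation=cv2.INTER_CUBIC),cv2.COLOR_RGB2BGR))
    c=s['image'][80:270,240:460]; cv2.imwrite(f'pics/s{tag}.png',cv2.cvtColor(cv2.resize(c,(690,596),interpolation=cv2.INTER_CUBIC),cv2.COLOR_RGB2BGR))
    return s,t
E
python3 - <<'E'
from h import *
s,t=look('1')
o=ctrl.get_obs(); print(o['ee_pos'],o['force'])
for nm,p in (('s',s),('t',t)):
    for r in cams.place_of(p,'knob_a')[:3]:
        X=atz(p,np.array(r['at'])*[640,400],.206)-A; print(nm,r['p'],X, np.degrees(np.arctan2(X@YH,X@XH)),np.hypot(X[0],X[1]))
E
```

```text
[ 0.44557443 -0.02744703  0.21071448] [ 0.15605526  0.0544071  -0.72866779]
s 0.95 [0.0307985  0.03184144 0.206     ] -47.1401049121293 0.04429926558413145
s 0.81 [-0.03772966 -0.02190021  0.206     ] 117.03908377945567 0.04362506455952992
t 0.65 [0.04847468 0.00625085 0.206     ] -85.7461824591727 0.04887604478296519
```

View pics/s1.png

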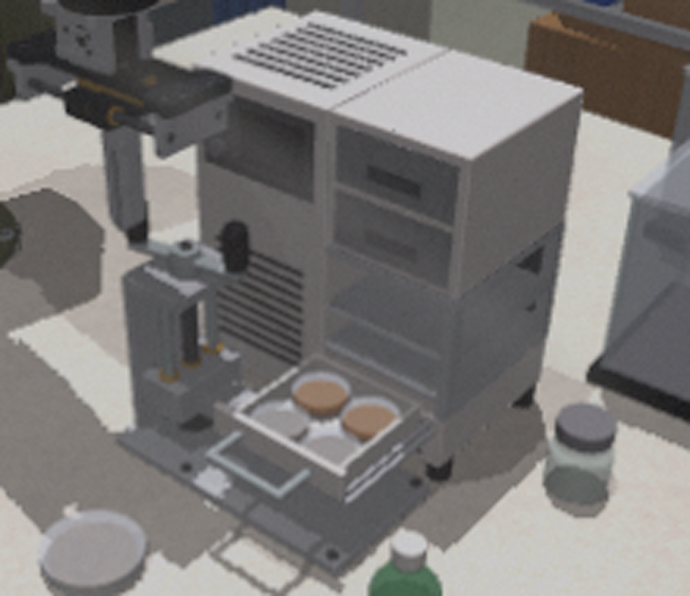

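View pics/t1.png

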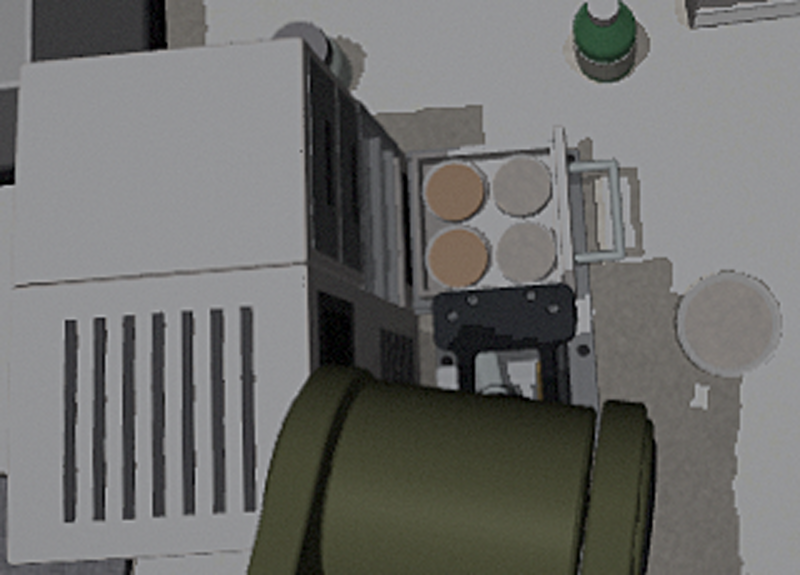

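```bash
python3 - <<'E'
from h import *
s=cams.camera('scene')
for th in (-40,-50,-60,-70,-80,-90):
    a=np.radians(th); X=A+.048*(np.cos(a)*XH+np.sin(a)*YH)
    print(th,(proj(s,[X+[0,0,.206]])-[240,80])/.3188)
C=cloud(s); Z=C[:,:2]-[-.014,.14]
m=(C[:,2]>.197)&(C[:,2]<.224)&(np.hypot(Z[:,0],Z[:,1])<.065)&(np.hypot(Z[:,0],Z[:,1])>.03)
print(m.sum(), [ (int(a),int(n)) for n,a in zip(*np.histogram(np.degrees(np.arctan2(Z[m,1],Z[m,0])),36,(-180,180))) if n])
o=ctrl.get_obs()
rows([(100.5-11*i,0) for i in range(0,10)],o['ee_pos'])
E
```

```text
-40 [[242.5583717  228.34466277]]
-50 [[243.05938673 233.51977183]]
-60 [[241.73690549 238.76018511]]
-70 [[238.59385763 243.90393208]]
-80 [[233.69325733 248.78562801]]
-90 [[227.16059345 253.24242116]]
141 [(-100, 50), (-90, 28), (-80, 9), (90, 6), (100, 10), (110, 9), (120, 1), (130, 19), (140, 9)]
100.5 [-0. -0. -0.] liftx of hand -42
89.5 [-0.016  0.008 -0.   ] liftx of hand -33
78.5 [-0.029  0.016 -0.   ] liftx of hand -23
67.5 [-0.029  0.026 -0.   ] liftx of hand -14
56.5 [-0.027  0.035 -0.   ] liftx of hand -5
45.5 [-0.024  0.044 -0.   ] liftx of hand 4
34.5 [-0.018  0.052 -0.   ] liftx of hand 11
23.5 [-0.012  0.058 -0.   ] liftx of hand 18
12.5 [-0.004  0.064 -0.   ] liftx of hand 22
1.5 [ 0.005  0.074 -0.   ] liftx of hand 33
```

Emit:
servo_tool(
  rows=[
    [-0.016, 0.008, 0, 0, 0, 0, -1],
    [-0.029, 0.016, 0, 0, 0, 0, -1],
    [-0.029, 0.026, 0, 0, 0, 0, -1],
    [-0.027, 0.035, 0, 0, 0, 0, -1],
    [-0.024, 0.044, 0, 0, 0, 0, -1],
    [-0.018, 0.052, 0, 0, 0, 0, -1],
    [-0.012, 0.058, 0, 0, 0, 0, -1],
    [-0.02, 0.05, 0, 0, 0, 0, -1],
  ],
)

```text
time_s: 4.88
ee_pos: [0.4273, 0.0232, 0.2098]
eef_rot: [-3.136, -0.003, 1.626]
force: [0.8, -0.1, 0.0]
grip_width: 0.0005
```

```bash
python3 - <<'E'
from h import *
o=ctrl.get_obs(); print(o['ee_pos'],o['force'])
rows([(203.5,.012),(203.5,.0)]+[(203.5-11*i,0) for i in range(1,17)],o['ee_pos'])
E
```

```text
[0.42726087 0.02321731 0.20978958] [ 0.81366257 -0.11802159  0.03642556]
203.5 [ 0.105 -0.046  0.   ] liftx of hand -41
203.5 [ 0.094 -0.052  0.   ] liftx of hand -46
192.5 [ 0.086 -0.057  0.   ] liftx of hand -50
181.5 [ 0.078 -0.067  0.   ] liftx of hand -61
170.5 [ 0.069 -0.077  0.   ] liftx of hand -70
159.5 [ 0.06  -0.079  0.   ] liftx of hand -71
148.5 [ 0.05  -0.077  0.   ] liftx of hand -69
137.5 [ 0.042 -0.074  0.   ] liftx of hand -65
126.5 [ 0.034 -0.069  0.   ] liftx of hand -59
115.5 [ 0.027 -0.062  0.   ] liftx of hand -53
104.5 [ 0.021 -0.055  0.   ] liftx of hand -45
93.5 [ 0.009 -0.046  0.   ] liftx of hand -36
82.5 [-0.006 -0.038  0.   ] liftx of hand -27
71.5 [-0.011 -0.029  0.   ] liftx of hand -17
60.5 [-0.009 -0.019  0.   ] liftx of hand -8
49.5 [-0.006 -0.01   0.   ] liftx of hand 1
38.5 [-0.001 -0.002  0.   ] liftx of hand 9
27.5 [0.005 0.005 0.   ] liftx of hand 15
```

Emit:
servo_tool(
  rows=[
    [0.038, -0.01, 0, 0, 0, 0, -1],
    [0.076, -0.022, 0, 0, 0, 0, -1],
    [0.106, -0.044, 0, 0, 0, 0, -1],
    [0.094, -0.052, 0, 0, 0, 0, -1],
    [0.086, -0.057, 0, 0, 0, 0, -1],
    [0.078, -0.067, 0, 0, 0, 0, -1],
    [0.069, -0.077, 0, 0, 0, 0, -1],
    [0.06, -0.079, 0, 0, 0, 0, -1],
  ],
)

```text
time_s: 5.55
ee_pos: [0.4864, -0.057, 0.2103]
eef_rot: [-3.137, -0.002, 1.626]
force: [3.4, 1.0, 0.8]
grip_width: 0.0002
```

```bash
python3 - <<'E'
from h import *
o=ctrl.get_obs(); print(o['ee_pos'],o['force'])
rows([(159.5-11*i,0) for i in range(1,13)],o['ee_pos'])
E
```

```text
[ 0.48641258 -0.05703825  0.21029896] [3.43185079 1.03035029 0.75454178]
148.5 [-0.009  0.003 -0.   ] liftx of hand -69
137.5 [-0.017  0.007 -0.   ] liftx of hand -65
126.5 [-0.025  0.012 -0.   ] liftx of hand -59
115.5 [-0.032  0.018 -0.   ] liftx of hand -53
104.5 [-0.038  0.026 -0.   ] liftx of hand -45
93.5 [-0.051  0.034 -0.   ] liftx of hand -36
82.5 [-0.065  0.042 -0.   ] liftx of hand -27
71.5 [-0.07   0.052 -0.   ] liftx of hand -17
60.5 [-0.068  0.061 -0.   ] liftx of hand -8
49.5 [-0.065  0.07  -0.   ] liftx of hand 1
38.5 [-0.061  0.078 -0.   ] liftx of hand 9
27.5 [-0.054  0.085 -0.   ] liftx of hand 15
```

Emit:
servo_tool(
  rows=[
    [-0.009, 0.003, 0, 0, 0, 0, -1],
    [-0.017, 0.007, 0, 0, 0, 0, -1],
    [-0.025, 0.012, 0, 0, 0, 0, -1],
    [-0.032, 0.018, 0, 0, 0, 0, -1],
    [-0.038, 0.026, 0, 0, 0, 0, -1],
    [-0.051, 0.034, 0, 0, 0, 0, -1],
    [-0.065, 0.042, 0, 0, 0, 0, -1],
    [-0.07, 0.052, 0, 0, 0, 0, -1],
  ],
)

```text
time_s: 6.22
ee_pos: [0.4148, -0.0049, 0.2107]
eef_rot: [-3.138, -0.002, 1.625]
force: [0.5, -2.3, 0.3]
grip_width: 0.0007
```

```bash
python3 - <<'E'
from h import *
o=ctrl.get_obs(); print(o['ee_pos'],o['force'])
rows([(71.5-11*i,0) for i in range(1,6)]+[(22,0),(22,.01),(202,.012),(202,0)]+[(202-11*i,0) for i in range(1,6)],o['ee_pos'])
E
```

```text
[ 0.41478361 -0.00490787  0.21066823] [ 0.54039798 -2.33467874  0.30340126]
60.5 [ 0.003  0.009 -0.001] liftx of hand -8
49.5 [ 0.006  0.018 -0.001] liftx of hand 1
38.5 [ 0.011  0.026 -0.001] liftx of hand 9
27.5 [ 0.017  0.033 -0.001] liftx of hand 15
16.5 [ 0.025  0.039 -0.001] liftx of hand 21
22 [ 0.021  0.036 -0.001] liftx of hand 18
22 [ 0.012  0.032 -0.001] liftx of hand 15
202 [ 0.116 -0.019 -0.001] liftx of hand -42
202 [ 0.106 -0.024 -0.001] liftx of hand -46
191 [ 0.098 -0.03  -0.001] liftx of hand -51
180 [ 0.089 -0.041 -0.001] liftx of hand -62
169 [ 0.08  -0.05  -0.001] liftx of hand -71
158 [ 0.071 -0.05  -0.001] liftx of hand -71
147 [ 0.062 -0.048 -0.001] liftx of hand -68
```

Emit:
servo_tool(
  rows=[
    [0.003, 0.009, 0, 0, 0, 0, -1],
    [0.006, 0.018, 0, 0, 0, 0, -1],
    [0.011, 0.026, 0, 0, 0, 0, -1],
    [0.017, 0.033, 0, 0, 0, 0, -1],
    [0.021, 0.036, 0, 0, 0, 0, -1],
    [0.012, 0.028, 0, 0, 0, 0, -1],
    [0.05, 0.018, 0, 0, 0, 0, -1],
    [0.088, 0.004, 0, 0, 0, 0, -1],
  ],
)

```text
time_s: 6.88
ee_pos: [0.5023, -0.0008, 0.2115]
eef_rot: [-3.139, -0.002, 1.627]
force: [1.0, 0.5, 1.1]
grip_width: 0.0008
```

```bash
python3 - <<'E'
from h import *
s,t=look('2')
o=ctrl.get_obs(); print(o['ee_pos'],o['force'])
rows([(202,.012),(202,0)]+[(202-11*i,0) for i in range(1,7)],o['ee_pos'])
for nm,p in (('s',s),('t',t)):
    C=cloud(p)
    print(nm,'face',hist(C,(.058,.075),(-.05,.05),(.05,.2)))
    print(nm,'panel',hist(C,(-.067,-.052),(-.06,.06),(.02,.15)))
    print(nm,'handle',hist(C,(-.12,-.07),(-.03,.03),(.02,.15)))
    Z=C[:,:2]-[-.014,.14]
    m=(C[:,2]>.197)&(C[:,2]<.224)&(np.hypot(Z[:,0],Z[:,1])<.065)&(np.hypot(Z[:,0],Z[:,1])>.03)
    print(m.sum(), [ (int(a),int(n)) for n,a in zip(*np.histogram(np.degrees(np.arctan2(Z[m,1],Z[m,0])),36,(-180,180))) if n])
E
```

```text
[ 0.50492508 -0.00245543  0.20923939] [ 0.8503209  -0.17509698 -0.59255716]
202 [ 0.026 -0.022  0.001] liftx of hand -42
202 [ 0.015 -0.027  0.001] liftx of hand -46
191 [ 0.008 -0.032  0.001] liftx of hand -51
180 [-0.001 -0.043  0.001] liftx of hand -62
169 [-0.01  -0.053  0.001] liftx of hand -71
158 [-0.019 -0.053  0.001] liftx of hand -71
147 [-0.028 -0.051  0.001] liftx of hand -68
136 [-0.037 -0.047  0.001] liftx of hand -64
s face [(90, 15), (92, 52), (94, 26), (96, 6), (128, 10), (130, 54), (132, 26), (134, 5), (182, 14), (184, 22), (186, 24), (188, 24), (190, 29), (192, 17), (194, 26), (196, 18), (198, 18), (200, 22)]
s panel [(72, 7), (74, 18), (76, 21), (78, 18), (80, 9), (88, 8), (90, 8), (92, 10), (94, 13), (96, 6), (98, 10), (100, 9), (102, 18), (104, 7), (106, 17), (108, 14), (110, 13), (112, 45), (114, 51)]
s handle [(98, 4), (100, 17), (102, 33), (104, 20)]
103 [(-170, 14), (-160, 43), (-150, 33), (-120, 9), (-110, 2), (-100, 1), (-80, 1)]
t face [(90, 7), (126, 5), (128, 26), (130, 44), (132, 10), (180, 7), (182, 7), (184, 7), (186, 10), (188, 22), (196, 7), (198, 12), (200, 10)]
t panel [(102, 17), (104, 39), (106, 10), (110, 26), (112, 92), (114, 32)]
t handle [(98, 8), (100, 42), (102, 66), (104, 21)]
19 [(-170, 6), (-160, 2), (10, 5), (20, 4), (30, 2)]
```

View pics/s2.png

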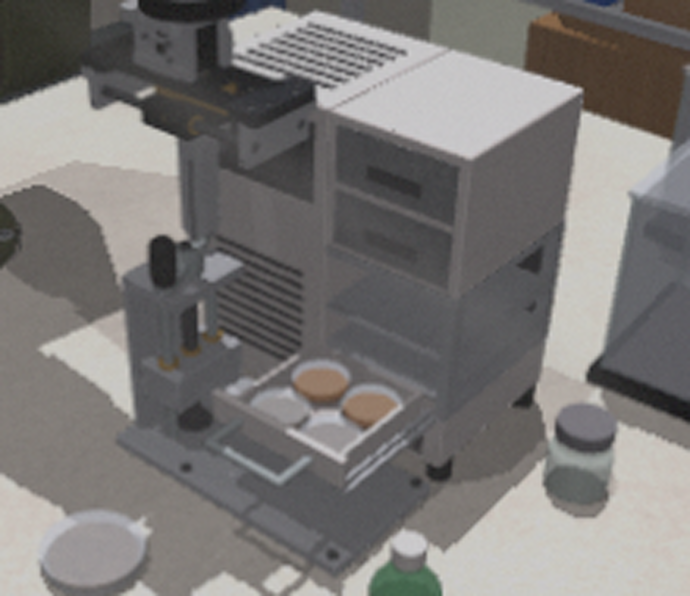

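Emit:
servo_tool(
  rows=[
    [0.028, -0.018, 0, 0, 0, 0, -1],
    [0.015, -0.027, 0, 0, 0, 0, -1],
    [0.008, -0.032, 0, 0, 0, 0, -1],
    [-0.001, -0.043, 0, 0, 0, 0, -1],
    [-0.01, -0.053, 0, 0, 0, 0, -1],
    [-0.019, -0.053, 0, 0, 0, 0, -1],
    [-0.028, -0.051, 0, 0, 0, 0, -1],
    [-0.037, -0.047, 0, 0, 0, 0, -1],
  ],
)

```text
time_s: 7.65
ee_pos: [0.4666, -0.0503, 0.21]
eef_rot: [-3.137, 0.001, 1.623]
force: [0.3, -6.1, 1.2]
grip_width: 0.0003
```

```bash
python3 - <<'E'
from h import *
o=ctrl.get_obs(); print(o['ee_pos'],o['force'])
rows([(136-11*i,0) for i in range(1,12)],o['ee_pos'])
E
```

```text
[ 0.4666376  -0.05033725  0.21004684] [ 0.33535048 -6.05556852  1.23769713]
125 [-0.007  0.006 -0.   ] liftx of hand -59
114 [-0.013  0.012 -0.   ] liftx of hand -52
103 [-0.019  0.02  -0.   ] liftx of hand -44
92 [-0.033  0.028 -0.   ] liftx of hand -35
81 [-0.047  0.037 -0.   ] liftx of hand -25
70 [-0.05   0.046 -0.   ] liftx of hand -16
59 [-0.048  0.055 -0.   ] liftx of hand -7
48 [-0.045  0.064 -0.   ] liftx of hand 2
37 [-0.04   0.072 -0.   ] liftx of hand 10
26 [-0.034  0.079 -0.   ] liftx of hand 16
15 [-0.026  0.085 -0.   ] liftx of hand 22
```

Emit:
servo_tool(
  rows=[
    [-0.007, 0.006, 0, 0, 0, 0, -1],
    [-0.013, 0.012, 0, 0, 0, 0, -1],
    [-0.019, 0.02, 0, 0, 0, 0, -1],
    [-0.033, 0.028, 0, 0, 0, 0, -1],
    [-0.047, 0.037, 0, 0, 0, 0, -1],
    [-0.05, 0.046, 0, 0, 0, 0, -1],
    [-0.048, 0.055, 0, 0, 0, 0, -1],
    [-0.045, 0.064, 0, 0, 0, 0, -1],
  ],
)

```text
time_s: 8.32
ee_pos: [0.4208, 0.0147, 0.2103]
eef_rot: [-3.135, 0.0, 1.624]
force: [-4.4, -2.1, 2.9]
grip_width: 0.0006
```

```bash
python3 - <<'E'
from h import *
o=ctrl.get_obs(); print(o['ee_pos'],o['force'])
rows([(48-11*i,0) for i in range(1,3)]+[(22,0),(22,.01),(202,.012),(202,0)],o['ee_pos'])
E
```

```text
[0.42078849 0.01468047 0.21026927] [-4.36585421 -2.0830203   2.92463129]
37 [ 0.006  0.007 -0.   ] liftx of hand 10
26 [ 0.012  0.014 -0.   ] liftx of hand 16
22 [ 0.015  0.016 -0.   ] liftx of hand 18
22 [ 0.006  0.012 -0.   ] liftx of hand 15
202 [ 0.11  -0.039 -0.   ] liftx of hand -42
202 [ 0.1   -0.044 -0.   ] liftx of hand -46
```

Emit:
servo_tool(
  rows=[
    [0.006, 0.007, 0, 0, 0, 0, -1],
    [0.012, 0.014, 0, 0, 0, 0, -1],
    [0.015, 0.016, 0, 0, 0, 0, -1],
    [0.006, 0.008, 0, 0, 0, 0, -1],
    [0.044, -0.002, 0, 0, 0, 0, -1],
    [0.08, -0.015, 0, 0, 0, 0, -1],
    [0.112, -0.035, 0, 0, 0, 0, -1],
    [0.112, -0.037, 0, 0, 0, 0, -1],
  ],
)

```text
time_s: 8.98
ee_pos: [0.5356, -0.0248, 0.2089]
eef_rot: [-3.134, 0.0, 1.622]
force: [-1.3, 0.6, -0.9]
grip_width: 0.0002
```

```bash
python3 - <<'E'
from h import *
import pickle
s,t=look('3')
pickle.dump((s,t),open('st3.pkl','wb'))
o=ctrl.get_obs(); print(o['ee_pos'],o['force'])
rows([(202,.012),(202,0)]+[(202-11*i,0) for i in range(1,14)],o['ee_pos'])
for nm,p in (('s',s),('t',t)):
    C=cloud(p)
    print(nm,'face',hist(C,(.058,.075),(-.05,.05),(.05,.2)))
    for n,x,y,z in (('panel',(-.067,-.052),(-.06,.06),(.112,.13)),('handle',(-.106,-.09),(-.03,.03),(.1,.13)),('highfloor',(.07,.12),(-.05,.05),(.12,.145)),('midfloor',(.07,.12),(-.05,.05),(.085,.105))):
        m=(C[:,0]>x[0])&(C[:,0]<x[1])&(C[:,1]>y[0])&(C[:,1]<y[1])&(C[:,2]>z[0])&(C[:,2]<z[1])
        print(nm,n,m.sum(),np.percentile(C[m,2],[10,50,90]).round(4) if m.sum() else '')
    Z=C[:,:2]-[-.014,.14]
    m=(C[:,2]>.197)&(C[:,2]<.224)&(np.hypot(Z[:,0],Z[:,1])<.065)&(np.hypot(Z[:,0],Z[:,1])>.03)
    print(m.sum(), [ (int(a),int(n)) for n,a in zip(*np.histogram(np.degrees(np.arctan2(Z[m,1],Z[m,0])),36,(-180,180))) if n])
for th in (-140,-150,-160,-170): 
    a=np.radians(th); print(th,(proj(s,[A+.048*(np.cos(a)*XH+np.sin(a)*YH)+[0,0,.206]])-[240,80])/.3188)
E
```

```text
[ 0.5326486  -0.02304356  0.20938971] [-0.16500215  0.84889306  0.25857303]
202 [-0.001 -0.001  0.001] liftx of hand -42
202 [-0.012 -0.006  0.001] liftx of hand -46
191 [-0.02  -0.012  0.001] liftx of hand -51
180 [-0.029 -0.023  0.001] liftx of hand -62
169 [-0.037 -0.032  0.001] liftx of hand -71
158 [-0.047 -0.032  0.001] liftx of hand -71
147 [-0.056 -0.03   0.001] liftx of hand -68
136 [-0.065 -0.027  0.001] liftx of hand -64
125 [-0.073 -0.022  0.001] liftx of hand -59
114 [-0.079 -0.015  0.001] liftx of hand -52
103 [-0.085 -0.007  0.001] liftx of hand -44
92 [-0.099  0.001  0.001] liftx of hand -35
81 [-0.113  0.01   0.001] liftx of hand -25
70 [-0.116  0.019  0.001] liftx of hand -16
59 [-0.114  0.028  0.001] liftx of hand -7
s face [(94, 8), (96, 5), (128, 10), (130, 50), (132, 28), (134, 6), (182, 17), (184, 16), (186, 25), (188, 27), (190, 26), (192, 18), (194, 23), (196, 15), (198, 23), (200, 24)]
s panel 154 [0.115  0.1222 0.1242]
s handle 60 [0.1099 0.1126 0.1137]
s highfloor 399 [0.1311 0.1341 0.1355]
s midfloor 264 [0.0938 0.0953 0.0966]
95 [(-170, 16), (-160, 42), (-150, 31), (-140, 1), (-130, 5)]
t face []
t panel 0 
t handle 0 
t highfloor 0 
t midfloor 0 
36 [(10, 26), (20, 10)]
-140 [[178.43097462 264.47363202]]
-150 [[167.74502396 263.9339922 ]]
-160 [[157.5882391 262.4306632]]
-170 [[148.30085685 260.0208341 ]]
```

View pics/s3.png

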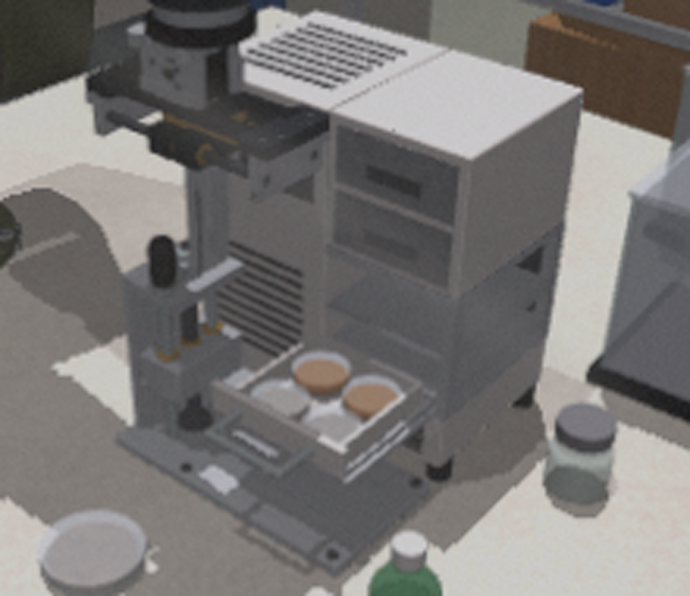

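View pics/t3.png

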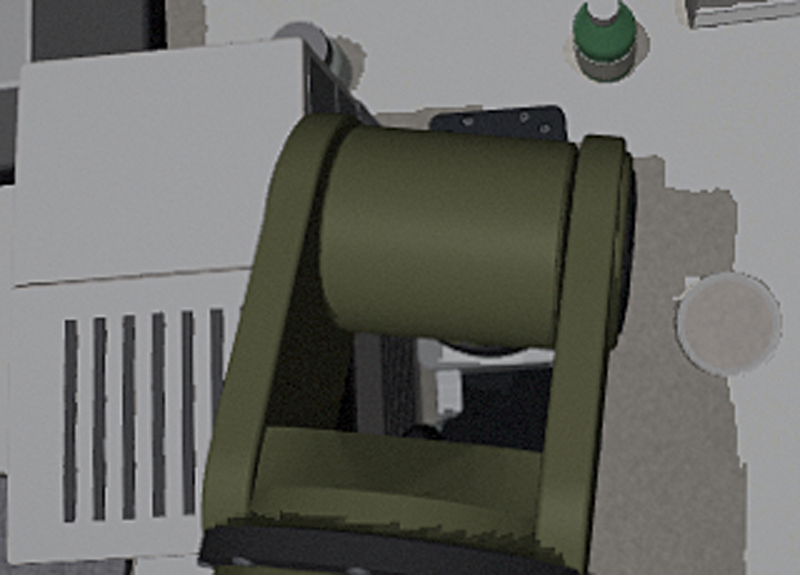

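Emit:
servo_tool(
  rows=[
    [-0.012, -0.006, 0.001, 0, 0, 0, -1],
    [-0.02, -0.012, 0.001, 0, 0, 0, -1],
    [-0.029, -0.023, 0.001, 0, 0, 0, -1],
    [-0.037, -0.032, 0.001, 0, 0, 0, -1],
    [-0.047, -0.032, 0.001, 0, 0, 0, -1],
    [-0.056, -0.03, 0.001, 0, 0, 0, -1],
    [-0.065, -0.027, 0.001, 0, 0, 0, -1],
    [-0.073, -0.022, 0.001, 0, 0, 0, -1],
  ],
)

```text
time_s: 9.75
ee_pos: [0.4587, -0.0456, 0.2107]
eef_rot: [-3.134, 0.001, 1.622]
force: [1.9, -3.0, 2.6]
grip_width: 0.0002
```

```bash
python3 - <<'E'
from h import *
o=ctrl.get_obs(); print(o['ee_pos'],o['force'])
rows([(125-11*i,0) for i in range(1,7)]+[(52,0),(52,.02)],o['ee_pos'])
E
```

```text
[ 0.45865154 -0.04559657  0.21074584] [ 1.85993112 -3.01348002  2.57135456]
114 [-0.005  0.008 -0.001] liftx of hand -52
103 [-0.011  0.015 -0.001] liftx of hand -44
92 [-0.025  0.024 -0.001] liftx of hand -35
81 [-0.039  0.032 -0.001] liftx of hand -25
70 [-0.042  0.041 -0.001] liftx of hand -16
59 [-0.04   0.051 -0.001] liftx of hand -7
52 [-0.038  0.056 -0.001] liftx of hand -1
52 [-0.05   0.04  -0.001] liftx of hand -17
```

Emit:
servo_tool(
  rows=[
    [-0.005, 0.008, 0, 0, 0, 0, -1],
    [-0.011, 0.015, 0, 0, 0, 0, -1],
    [-0.025, 0.024, 0, 0, 0, 0, -1],
    [-0.039, 0.032, 0, 0, 0, 0, -1],
    [-0.042, 0.041, 0, 0, 0, 0, -1],
    [-0.04, 0.051, 0, 0, 0, 0, -1],
    [-0.038, 0.056, 0, 0, 0, 0, -1],
    [-0.038, 0.056, 0, 0, 0, 0, -1],
  ],
)

```text
time_s: 10.42
ee_pos: [0.4203, 0.0119, 0.2106]
eef_rot: [-3.132, 0.0, 1.623]
force: [-2.1, -0.0, 2.0]
grip_width: 0.0005
```

Emit:
servo_tool(
  rows=[
    [-0.013, -0.016, 0, 0, 0, 0, -1],
    [-0.013, -0.018, 0.035, 0, 0, 0, -1],
    [-0.01, -0.04, 0.07, 0, 0, 0, -1],
    [0, -0.075, 0.08, 0, 0, 0, -1],
    [0.01, -0.11, 0.09, 0, 0, 0, -1],
    [0.02, -0.145, 0.1, 0, 0, 0, -1],
    [0.03, -0.18, 0.1, 0, 0, 0, -1],
    [0.03, -0.18, 0.1, 0, 0, 0, -1],
  ],
)

```text
time_s: 11.08
ee_pos: [0.4514, -0.1718, 0.3099]
eef_rot: [-3.131, -0.0, 1.62]
force: [0.2, 0.7, -0.4]
grip_width: 0.0005
```

```bash
cat >> h.py <<'E'
def meas(s,t,zp):
    for nm,p in (('s',s),('t',t)):
        C=cloud(p)
        for n,x,y,z in (('panel',(-.067,-.052),(-.06,.06),(zp+.028,zp+.043)),('handle',(-.106,-.09),(-.03,.03),(zp+.018,zp+.032)),('highfloor',(.07,.12),(-.05,.05),(.12,.145)),('midfloor',(.07,.12),(-.05,.05),(.085,.105)),('lowfloor',(.065,.08),(-.05,.05),(.06,.08))):
            m=(C[:,0]>x[0])&(C[:,0]<x[1])&(C[:,1]>y[0])&(C[:,1]<y[1])&(C[:,2]>z[0])&(C[:,2]<z[1])
            print(nm,n,m.sum(),np.percentile(C[m,2],[10,50,90]).round(4) if m.sum() else '')
        Z=C[:,:2]-[-.014,.14]
        m=(C[:,2]>.197)&(C[:,2]<.224)&(np.hypot(Z[:,0],Z[:,1])<.065)&(np.hypot(Z[:,0],Z[:,1])>.03)
        print('knob',m.sum(), [ (int(a),int(n)) for n,a in zip(*np.histogram(np.degrees(np.arctan2(Z[m,1],Z[m,0])),36,(-180,180))) if n])
E
python3 - <<'E'
from h import *
import pickle
s0,t0=pickle.load(open('st0.pkl','rb')); meas(s0,t0,.061)
s,t=look('4'); pickle.dump((s,t),open('st4.pkl','wb'))
print('now'); meas(s,t,.094)
for nm,p in (('s',s),('t',t)):
    for r in cams.place_of(p,'knob_a')[:3]:
        X=atz(p,np.array(r['at'])*[640,400],.206)-A; print(nm,r['p'],X, np.degrees(np.arctan2(X@YH,X@XH)))
E
```

```text
s panel 131 [0.0911 0.0971 0.0988]
s handle 64 [0.0831 0.0862 0.0885]
s highfloor 399 [0.1312 0.1342 0.1357]
s midfloor 309 [0.0933 0.095  0.0965]
s lowfloor 88 [0.0694 0.0711 0.0724]
knob 162 [(-180, 62), (-170, 5), (-20, 48), (-10, 20), (0, 8), (170, 19)]
t panel 291 [0.0936 0.0962 0.0979]
t handle 130 [0.0839 0.0856 0.0873]
t highfloor 300 [0.1287 0.1309 0.134 ]
t midfloor 215 [0.0901 0.092  0.0939]
t lowfloor 197 [0.0616 0.069  0.0713]
knob 146 [(-180, 21), (-20, 20), (-10, 31), (0, 33), (10, 1), (160, 18), (170, 22)]
now
s panel 140 [0.1241 0.1304 0.1317]
s handle 61 [0.1172 0.1198 0.1213]
s highfloor 395 [0.1314 0.1343 0.1356]
s midfloor 202 [0.0939 0.0955 0.0968]
s lowfloor 0 
knob 171 [(-140, 40), (-130, 40), (-120, 10), (40, 26), (50, 23), (60, 32)]
t panel 322 [0.1271 0.1295 0.1311]
t handle 145 [0.117  0.1192 0.1206]
t highfloor 301 [0.1284 0.1307 0.1335]
t midfloor 214 [0.0897 0.0919 0.0939]
t lowfloor 142 [0.068  0.0699 0.0719]
knob 141 [(-140, 38), (-130, 11), (-120, 11), (40, 23), (50, 29), (60, 29)]
s 0.75 [ 0.04274484 -0.03071314  0.206     ] -128.79208052051462
s 0.72 [-0.04072646  0.04118626  0.206     ] 41.584411351405315
t 0.57 [ 0.04232045 -0.02506946  0.206     ] -123.73529727798574
t 0.55 [-0.04106257  0.02674945  0.206     ] 53.82453572486726
```

View pics/s4.png

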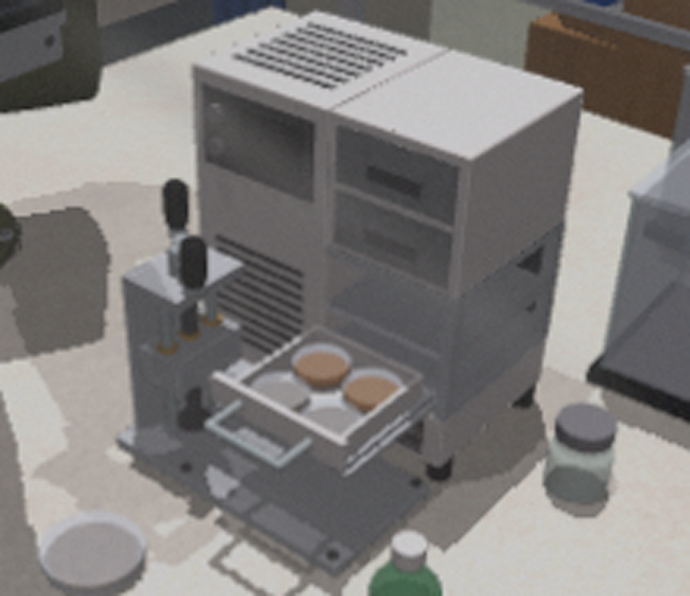

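View pics/t4.png

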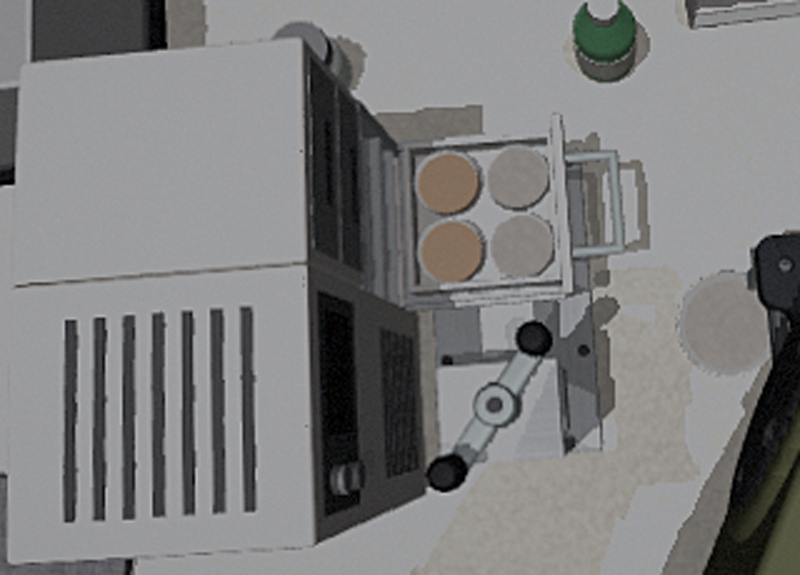

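```bash
python3 - <<'E'
from h import *
import pickle
np.set_printoptions(precision=4,suppress=True)
s,t=pickle.load(open('st4.pkl','rb'))
for nm,p in (('s',s),('t',t)):
    C=cloud(p); m=(C[:,0]>-.13)&(C[:,0]<-.085)&(abs(C[:,1])<.03)&(C[:,2]>.112)&(C[:,2]<.124)
    print(nm,'bar x',np.percentile(C[m,0],[5,50,95]))
    m=(C[:,0]>-.13)&(C[:,0]<-.09)&(abs(C[:,1])<.06)&(C[:,2]>.112)&(C[:,2]<.124); print('bar y',np.percentile(C[m,1],[2,50,98]))
    m=(C[:,0]>-.09)&(C[:,0]<-.045)&(abs(C[:,1])<.09)&(C[:,2]>.125)&(C[:,2]<.134); print('panel x',np.percentile(C[m,0],[5,50,95]),'y',np.percentile(C[m,1],[1,99]))
    m=(C[:,0]>.055)&(C[:,0]<.08)&(C[:,1]<.1)&(C[:,1]>-.1)&(C[:,2]>.14)&(C[:,2]<.29); print('face x',np.percentile(C[m,0],[5,25,50,75,95]))
for n in ('reagent_bottle','specimen_jar','petri_dish'):
    for nm,p in (('s',s),('t',t)):
        r=cams.place_of(p,n) if 0 else None
o=ctrl.get_obs()
for x in (-.13,-.11,.011): print(x,L(x,-.015,.106)-o['ee_pos'],L(x,-.015,.106))
C=cloud(t); m=(C[:,2]>.09)&(C[:,2]<.118)&(C[:,1]<-.1)&(C[:,0]>-.2)&(C[:,0]<.05); print('bottle',C[m].mean(0),C[m].min(0),C[m].max(0))
E
```

```text
s bar x [-0.1069 -0.1044 -0.1001]
bar y [-0.0397 -0.0042  0.0354]
panel x [-0.0682 -0.0657 -0.0607] y [-0.0653  0.0631]
face x [0.0631 0.0644 0.0654 0.0665 0.0708]
t bar x [-0.1029 -0.0992 -0.0956]
bar y [-0.0367  0.0007  0.0383]
panel x [-0.064  -0.0604 -0.0567] y [-0.0633  0.0655]
face x [0.0658 0.0664 0.0668 0.0673 0.0681]
-0.13 [ 0.1887  0.0605 -0.2043] [ 0.639  -0.1065  0.106 ]
-0.11 [ 0.1876  0.0804 -0.2043] [ 0.638  -0.0865  0.106 ]
0.011 [ 0.1811  0.2013 -0.2043] [0.6314 0.0343 0.106 ]
bottle [-0.1345 -0.177   0.1065] [-0.2   -0.262  0.09 ] [-0.0875 -0.1395  0.1179]
```

Emit:
servo_tool(
  rows=[
    [0.038, 0.011, 0, 0, 0, 0, -1],
    [0.076, 0.022, 0, 0, 0, 0, -1],
    [0.114, 0.033, 0, 0, 0, 0, -1],
    [0.152, 0.044, 0, 0, 0, 0, -1],
    [0.189, 0.055, 0, 0, 0, 0, -1],
    [0.189, 0.055, -0.04, 0, 0, 0, -1],
    [0.189, 0.055, -0.08, 0, 0, 0, -1],
    [0.189, 0.055, -0.12, 0, 0, 0, -1],
  ],
)

```text
time_s: 11.95
ee_pos: [0.6397, -0.1096, 0.1887]
eef_rot: [-3.132, -0.001, 1.626]
force: [0.8, 0.1, -1.2]
grip_width: 0.0007
```

```bash
python3 - <<'E'
from h import *
o=ctrl.get_obs()
print(o['qpos'])
for x in (-.135,-.12,-.1,.011): print(x,L(x,-.015,.106)-o['ee_pos'],L(x,-.015,.106))
E
```

```text
[-0.22531406  0.54241407  1.21946302 -0.00199123  1.38913052 -0.28039124]
-0.135 [-0.00038826 -0.00184156 -0.08274513] [ 0.63930489 -0.11145769  0.106     ]
-0.12 [-0.00119787  0.01313657 -0.08274513] [ 0.63849528 -0.09647956  0.106     ]
-0.1 [-0.00227734  0.03310742 -0.08274513] [ 0.63741581 -0.07650871  0.106     ]
0.011 [-0.00826843  0.14394562 -0.08274513] [0.63142472 0.03432949 0.106     ]
```

Emit:
servo_tool(
  rows=[
    [0, 0, -0.035, 0, 0, 0, -1],
    [0, 0, -0.07, 0, 0, 0, -1],
    [0, 0, -0.083, 0, 0, 0, -1],
    [-0.001, 0.012, -0.083, 0, 0, 0, -1],
    [-0.001, 0.02, -0.083, 0, 0, 0, -1],
    [-0.002, 0.028, -0.083, 0, 0, 0, -1],
    [-0.002, 0.036, -0.083, 0, 0, 0, -1],
    [-0.002, 0.044, -0.083, 0, 0, 0, -1],
  ],
)

```text
time_s: 12.62
ee_pos: [0.6388, -0.0652, 0.1084]
eef_rot: [-3.136, 0.001, 1.626]
force: [1.4, -8.2, 5.3]
grip_width: 0.0006
```

```bash
python3 - <<'E'
from h import *
s,t=look('5')
o=ctrl.get_obs(); print(o['ee_pos'],o['force'],(o['ee_pos']-O)@XH,(o['ee_pos']-O)@YH)
C=cloud(t); m=(C[:,0]>-.09)&(C[:,0]<-.02)&(abs(C[:,1])<.09)&(C[:,2]>.125)&(C[:,2]<.134); print('panel x',np.percentile(C[m,0],[5,50,95]),m.sum())
E
```

```text
[ 0.63851267 -0.06432712  0.10783004] [-0.52591549 -0.31366387  0.50603654] -0.08789536670868828 -0.016752746886727114
panel x [-0.03601079 -0.03255533 -0.02874346] 31
```

View pics/s5.png

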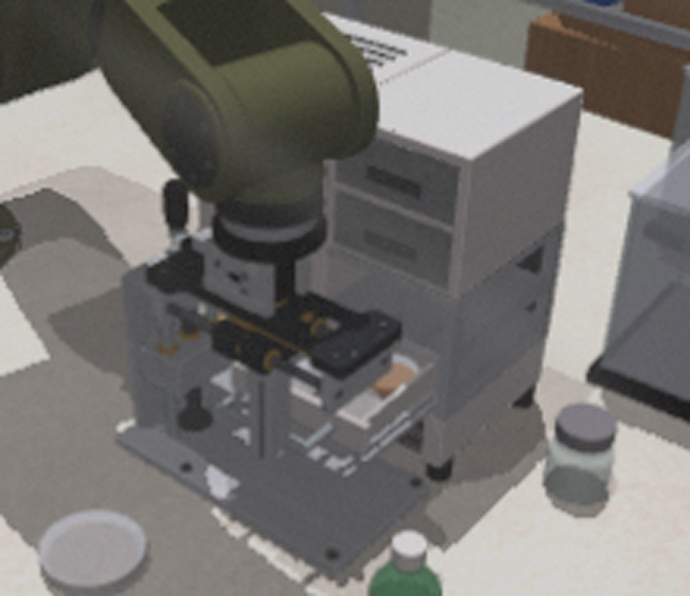

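```bash
python3 - <<'E'
from h import *
p=cams.camera('scene'); o=ctrl.get_obs()
C=cloud(p); 
W=O+C[:,:1]*XH+C[:,1:2]*YH; 
dx=(o['ee_pos']-O)@XH; dy=(o['ee_pos']-O)@YH
for a in np.arange(-.1,.35,.03):
    m=(C[:,1]-dy>a)&(C[:,1]-dy<a+.03)&(abs(C[:,0]-dx)<.09)&(C[:,2]>.235)
    print(round(a,2),m.sum(),np.percentile(C[m,2],[0,2,50]).round(3) if m.sum()>5 else '')
x=.011;print(L(x,-.015,.106)-o['ee_pos'])
E
```

```text
-0.1 312 [0.235 0.235 0.248]
-0.07 473 [0.236 0.241 0.371]
-0.04 2698 [0.236 0.244 0.37 ]
-0.01 1138 [0.235 0.244 0.391]
0.02 804 [0.235 0.244 0.405]
0.05 1747 [0.236 0.246 0.43 ]
0.08 882 [0.236 0.25  0.456]
0.11 890 [0.384 0.403 0.479]
0.14 882 [0.408 0.422 0.496]
0.17 825 [0.427 0.435 0.511]
0.2 813 [0.441 0.449 0.526]
0.23 682 [0.457 0.464 0.54 ]
0.26 395 [0.465 0.475 0.536]
0.29 221 [0.479 0.485 0.535]
0.32 156 [0.497 0.502 0.536]
[-0.00679453  0.09902495 -0.00124623]
```

Emit:
servo_tool(
  rows=[
    [-0.001, 0.01, -0.001, 0, 0, 0, -1],
    [-0.001, 0.02, -0.001, 0, 0, 0, -1],
    [-0.002, 0.03, -0.001, 0, 0, 0, -1],
    [-0.002, 0.04, -0.001, 0, 0, 0, -1],
    [-0.003, 0.05, -0.001, 0, 0, 0, -1],
    [-0.004, 0.06, -0.001, 0, 0, 0, -1],
    [-0.004, 0.068, -0.001, 0, 0, 0, -1],
    [-0.005, 0.076, -0.001, 0, 0, 0, -1],
  ],
)

```text
time_s: 13.43
ee_pos: [0.6336, 0.0115, 0.107]
eef_rot: [-3.135, 0.0, 1.627]
force: [0.9, -6.8, 3.5]
grip_width: 0.0005
```

```bash
python3 - <<'E'
from h import *
s,t=look('6')
o=ctrl.get_obs(); print(o['ee_pos'],o['force'],(o['ee_pos']-O)@XH,(o['ee_pos']-O)@YH)
for p in (s,t):
    C=cloud(p); m=(C[:,0]>-.02)&(C[:,0]<.063)&(C[:,1]>-.066)&(C[:,1]<.066)&(C[:,2]>.124)&(C[:,2]<.134); print('panel x',np.percentile(C[m,0],[5,50,95]),m.sum())
E
```

```text
[0.63319172 0.01259954 0.10658961] [-0.00939773  0.35430807  0.06634985] -0.010793648502989238 -0.01559158064664
panel x [-0.01038879  0.03590437  0.04150884] 140Traceback (most recent call last):
  File "<stdin>", line 5, in <module>
    return _quantile_unchecked(
        a, q, axis, out, overwrite_input, method, keepdims, weights)
    return _ureduce(a,
                    func=_quantile_ureduce_func,
    ...<5 lines>...
                    overwrite_input=overwrite_input,
                    method=method)
    r = func(a, **kwargs)
    result = _quantile(arr,
                       quantiles=q,
    ...<2 lines>...
                       out=out,
                       weights=wgt)
    slices_having_nans = np.isnan(arr[-1, ...])
                                  ~~~^^^^^^^^^
IndexError: index -1 is out of bounds for axis 0 with size 0
```

View pics/s6.png

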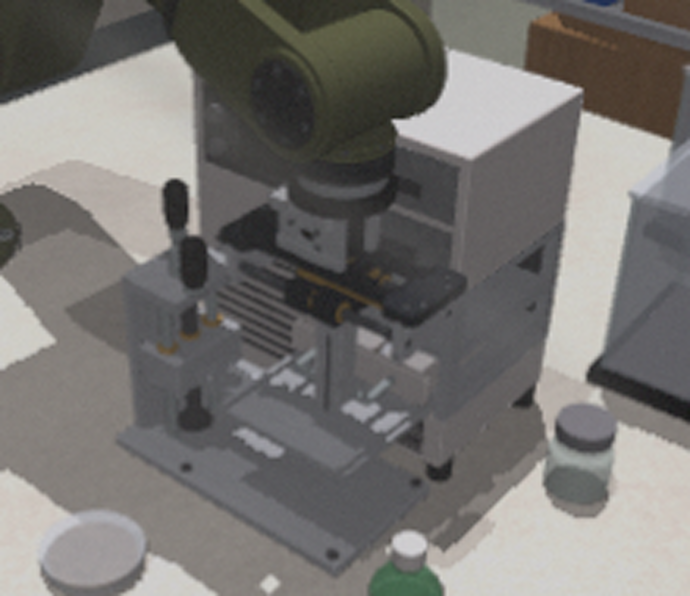

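Emit:
servo_tool(
  rows=[
    [0, 0.004, 0, 0, 0, 0, -1],
    [0, 0.007, 0, 0, 0, 0, -1],
    [0, 0.009, 0, 0, 0, 0, -1],
    [-0.001, 0.011, 0, 0, 0, 0, -1],
    [-0.001, 0.013, 0, 0, 0, 0, -1],
    [-0.001, 0.014, 0, 0, 0, 0, -1],
    [-0.001, 0.015, 0, 0, 0, 0, -1],
    [-0.001, 0.016, 0, 0, 0, 0, -1],
  ],
)

```text
time_s: 14.2
ee_pos: [0.6321, 0.0286, 0.1065]
eef_rot: [-3.134, -0.001, 1.628]
force: [1.1, -1.4, -1.6]
grip_width: 0.0002
```

Emit:
servo_tool(
  rows=[
    [0, 0.001, 0, 0, 0, 0, -1],
    [0, 0.002, 0, 0, 0, 0, -1],
    [0, 0.003, 0, 0, 0, 0, -1],
    [0, 0.004, 0, 0, 0, 0, -1],
    [0, 0.005, 0, 0, 0, 0, -1],
    [0, 0.005, 0, 0, 0, 0, -1],
    [0, 0.006, 0, 0, 0, 0, -1],
    [0, 0.006, 0, 0, 0, 0, -1],
  ],
)

```text
time_s: 14.87
ee_pos: [0.6315, 0.0334, 0.1065]
eef_rot: [-3.132, 0.001, 1.628]
force: [-6.9, -10.9, 3.4]
grip_width: 0.0008
```

```bash
python3 - <<'E'
from h import *
s,t=look('7')
o=ctrl.get_obs(); print(o['ee_pos'],o['force'],(o['ee_pos']-O)@XH,(o['ee_pos']-O)@YH)
for p in (s,t):
    C=cloud(p); m=(C[:,0]>.02)&(C[:,0]<.075)&(C[:,1]>-.066)&(C[:,1]<.066)&(C[:,2]>.120)&(C[:,2]<.134)
    if m.sum(): print('panel x',np.percentile(C[m,0],[5,50,95]),m.sum())
E
```

```text
[0.63148121 0.03343155 0.1064882 ] [-6.38599682 -9.99702386  3.09297653] 0.010100313766983591 -0.015007945446322581
panel x [0.03556061 0.05844109 0.07201774] 240
```

View pics/s7.png

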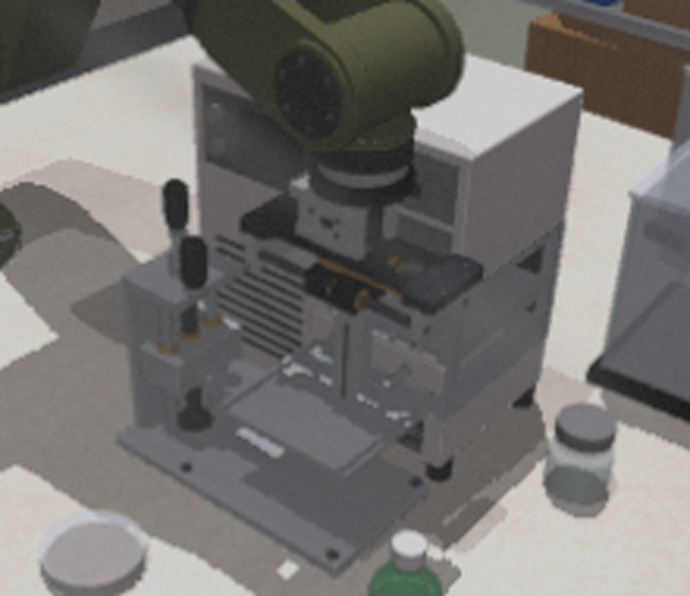

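Emit:
servo_tool(
  rows=[
    [0, 0.001, 0, 0, 0, 0, -1],
    [0, 0.002, 0, 0, 0, 0, -1],
    [0, 0.002, 0, 0, 0, 0, -1],
    [0, 0.002, 0, 0, 0, 0, -1],
    [0, 0.001, 0, 0, 0, 0, -1],
    [0.001, -0.005, 0, 0, 0, 0, -1],
    [0.002, -0.02, 0, 0, 0, 0, -1],
    [0.003, -0.03, 0, 0, 0, 0, -1],
  ],
)

```text
time_s: 15.63
ee_pos: [0.6347, 0.0022, 0.1066]
eef_rot: [-3.132, 0.0, 1.628]
force: [-0.7, -0.4, -0.2]
grip_width: 0.0004
```

Emit:
servo_tool(
  rows=[
    [0.001, -0.02, 0, 0, 0, 0, -1],
    [0.003, -0.05, 0, 0, 0, 0, -1],
    [0.005, -0.085, 0, 0, 0, 0, -1],
    [0.007, -0.12, 0.01, 0, 0, 0, -1],
    [0.007, -0.125, 0.05, 0, 0, 0, -1],
    [0.007, -0.125, 0.09, 0, 0, 0, -1],
    [0.007, -0.125, 0.13, 0, 0, 0, -1],
    [-0.01, -0.145, 0.15, 0, 0, 0, -1],
  ],
)

```text
time_s: 16.3
ee_pos: [0.6264, -0.142, 0.2616]
eef_rot: [-3.138, 0.001, 1.63]
force: [0.5, -1.0, 0.6]
grip_width: 0.0005
```

Emit:
servo_tool(
  rows=[
    [-0.03, -0.02, 0.01, 0, 0, 0, -1],
    [-0.06, -0.04, 0.02, 0, 0, 0, -1],
    [-0.09, -0.06, 0.02, 0, 0, 0, -1],
    [-0.12, -0.08, 0.02, 0, 0, 0, -1],
    [-0.15, -0.1, 0.02, 0, 0, 0, -1],
    [-0.18, -0.12, 0.02, 0, 0, 0, -1],
    [-0.18, -0.12, 0.02, 0, 0, 0, -1],
    [-0.18, -0.12, 0.02, 0, 0, 0, -1],
  ],
)

```text
time_s: 16.97
ee_pos: [0.4453, -0.2635, 0.2822]
eef_rot: [-3.139, 0.002, 1.627]
force: [1.6, -0.2, 0.1]
grip_width: 0.0006
```

```bash
python3 - <<'E'
from h import *
np.set_printoptions(precision=4,suppress=True)
s,t=look('8')
o=ctrl.get_obs(); print(o['ee_pos'],o['force'],o['time_s'])
for nm,p in (('s',s),('t',t)):
    C=cloud(p)
    for n,x,z in (('panel',(.035,.09),(.118,.134)),('bar',(.005,.034),(.105,.125)),('platform',(-.05,.0),(.08,.105)),('mid',(.1,.14),(.085,.104)),('high',(.07,.12),(.12,.145))):
        m=(C[:,0]>x[0])&(C[:,0]<x[1])&(abs(C[:,1])<.05)&(C[:,2]>z[0])&(C[:,2]<z[1])
        if m.sum(): print(nm,n,m.sum(),'x',np.percentile(C[m,0],[5,50,95]),'z',np.percentile(C[m,2],[5,50,95]))
    for a,b in ((-.06,-.03),(.03,.06)):
        m=(C[:,0]>.05)&(C[:,0]<.066)&(C[:,1]>a)&(C[:,1]<b)&(C[:,2]>.12)&(C[:,2]<.132)
        if m.sum(): print('  panel y',a,np.median(C[m],0),m.sum())
    for r in cams.place_of(p,'tray')[:1]: print(nm,r)
E
```

```text
[ 0.4467 -0.2622  0.2818] [-0.3801 -0.2565 -0.3772] 17.0667
s panel 372 x [0.0468 0.0606 0.083 ] z [0.119  0.1299 0.1337]
s bar 105 x [0.0175 0.0204 0.031 ] z [0.1147 0.1185 0.1211]
s platform 515 x [-0.0475 -0.0258 -0.0024] z [0.0943 0.0961 0.0979]
s high 400 x [0.0732 0.091  0.117 ] z [0.1305 0.1341 0.1359]
  panel y -0.06 [ 0.0586 -0.0437  0.1274] 53
  panel y 0.03 [0.0575 0.0435 0.1288] 51
s {'at': [0.5808, 0.4695], 'p': 0.72}
t panel 723 x [0.0486 0.0682 0.0781] z [0.1189 0.1293 0.1329]
t bar 206 x [0.0214 0.0253 0.032 ] z [0.1155 0.1183 0.1208]
t platform 1383 x [-0.0474 -0.025  -0.0026] z [0.0929 0.0949 0.0969]
t high 310 x [0.0703 0.0752 0.079 ] z [0.1275 0.1309 0.1341]
  panel y -0.06 [ 0.0623 -0.0443  0.1282] 62
  panel y 0.03 [0.0615 0.0435 0.1282] 77
t {'at': [0.5022, 0.3312], 'p': 0.36}
```

View pics/s8.png

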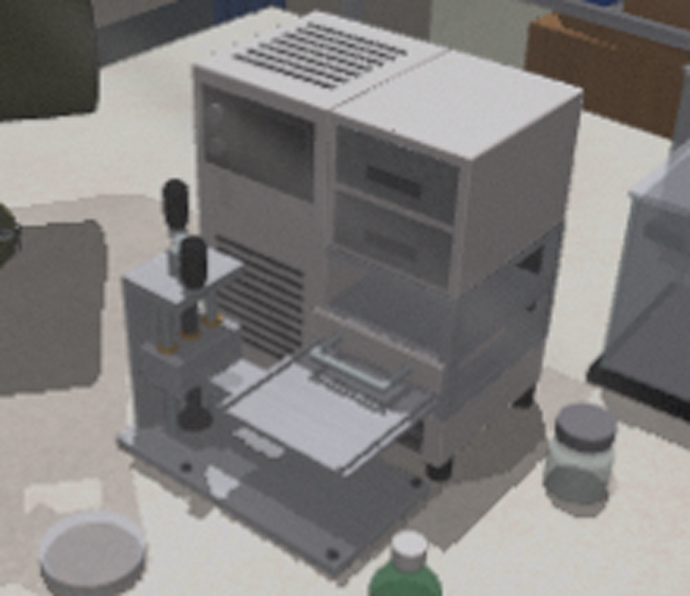

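View pics/t8.png

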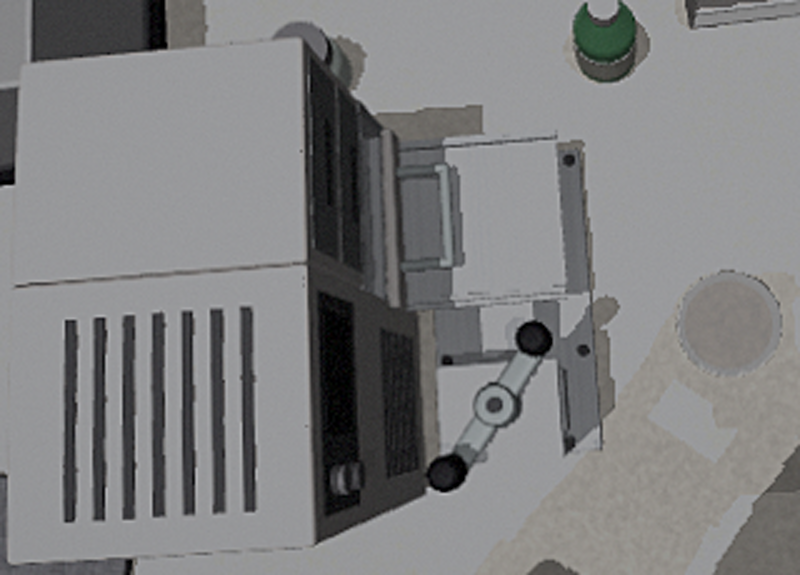

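Emit:
servo_tool(
  rows=[
    [0.025, 0.032, 0, 0, 0, 0, -1],
    [0.05, 0.064, 0, 0, 0, 0, -1],
    [0.075, 0.096, 0, 0, 0, 0, -1],
    [0.1, 0.128, 0, 0, 0, 0, -1],
    [0.125, 0.16, 0, 0, 0, 0, -1],
    [0.15, 0.19, 0, 0, 0, 0, -1],
    [0.175, 0.22, 0, 0, 0, 0, -1],
    [0.187, 0.24, 0, 0, 0, 0, -1],
  ],
)

```text
time_s: 17.83
ee_pos: [0.636, -0.0176, 0.2803]
eef_rot: [-3.137, 0.001, 1.634]
force: [-0.5, -1.2, 0.3]
grip_width: 0.0007
```

```bash
python3 - <<'E'
from h import *
o=ctrl.get_obs(); print(o['ee_pos'])
for x in (-.04,0,.009): print(L(x,-.015,.108)-o['ee_pos'])
E
```

```text
[ 0.63602369 -0.01757851  0.28027374]
[-0.0018463   0.00098234 -0.17227374]
[-0.00400525  0.04092403 -0.17227374]
[-0.00449102  0.04991091 -0.17227374]
```

Emit:
servo_tool(
  rows=[
    [-0.002, 0, -0.04, 0, 0, -0.01, -1],
    [-0.002, 0, -0.08, 0, 0, -0.01, -1],
    [-0.002, 0, -0.12, 0, 0, -0.01, -1],
    [-0.002, 0, -0.155, 0, 0, -0.01, -1],
    [-0.002, 0, -0.172, 0, 0, -0.01, -1],
    [-0.003, 0.02, -0.172, 0, 0, -0.01, -1],
    [-0.004, 0.035, -0.172, 0, 0, -0.01, -1],
    [-0.004, 0.042, -0.172, 0, 0, -0.01, -1],
  ],
)

```text
time_s: 18.5
ee_pos: [0.6322, 0.0271, 0.1083]
eef_rot: [-3.137, 0.0, 1.626]
force: [-0.2, 0.5, 0.3]
grip_width: 0.0004
```

Emit:
servo_tool(
  rows=[
    [0, 0.003, 0, 0, 0, 0, -1],
    [0, 0.005, 0, 0, 0, 0, -1],
    [0, 0.007, 0, 0, 0, 0, -1],
    [0, 0.009, 0, 0, 0, 0, -1],
    [0, 0.01, 0, 0, 0, 0, -1],
    [0, 0.01, 0, 0, 0, 0, -1],
    [0, 0.01, 0, 0, 0, 0, -1],
    [0, 0.01, 0, 0, 0, 0, -1],
  ],
)

```text
time_s: 19.17
ee_pos: [0.6322, 0.0346, 0.1089]
eef_rot: [-3.137, 0.003, 1.625]
force: [-2.9, -12.6, 2.9]
grip_width: 0.0006
```

Emit:
servo_tool(
  rows=[
    [0, 0.002, 0, 0, 0, 0, -1],
    [0, 0.003, 0, 0, 0, 0, -1],
    [0, 0.004, 0, 0, 0, 0, -1],
    [0, 0.005, 0, 0, 0, 0, -1],
    [0, 0.005, 0, 0, 0, 0, -1],
    [0, 0.005, 0, 0, 0, 0, -1],
    [0, 0.005, 0, 0, 0, 0, -1],
    [0, 0.005, 0, 0, 0, 0, -1],
  ],
)

```text
time_s: 19.83
ee_pos: [0.6322, 0.0349, 0.109]
eef_rot: [-3.136, 0.009, 1.623]
force: [-3.1, -24.2, -0.2]
grip_width: 0.0005
```

Emit:
servo_tool(
  rows=[
    [0, -0.002, 0, 0, 0, 0, -1],
    [0, -0.005, 0, 0, 0, 0, -1],
    [0.001, -0.012, 0, 0, 0, 0, -1],
    [0.002, -0.03, 0, 0, 0, 0, -1],
    [0.003, -0.055, 0, 0, 0, 0, -1],
    [0.003, -0.055, 0.04, 0, 0, 0, -1],
    [0.003, -0.06, 0.08, 0, 0, 0, -1],
    [0.003, -0.07, 0.12, 0, 0, 0, -1],
  ],
)

```text
time_s: 20.5
ee_pos: [0.6349, -0.035, 0.2305]
eef_rot: [-3.136, 0.008, 1.623]
force: [0.4, -0.6, 0.7]
grip_width: 0.0007
```

Emit:
servo_tool(
  rows=[
    [-0.01, -0.03, 0.03, 0, 0, 0, -1],
    [-0.03, -0.06, 0.05, 0, 0, 0, -1],
    [-0.06, -0.09, 0.05, 0, 0, 0, -1],
    [-0.09, -0.12, 0.05, 0, 0, 0, -1],
    [-0.12, -0.15, 0.05, 0, 0, 0, -1],
    [-0.15, -0.18, 0.05, 0, 0, 0, -1],
    [-0.15, -0.18, 0.05, 0, 0, 0, -1],
    [-0.15, -0.18, 0.05, 0, 0, 0, -1],
  ],
)

```text
time_s: 21.17
ee_pos: [0.4838, -0.2165, 0.2813]
eef_rot: [-3.137, 0.009, 1.62]
force: [0.5, 0.6, -0.0]
grip_width: 0.0007
```

```bash
python3 - <<'E'
from h import *
np.set_printoptions(precision=4,suppress=True)
s,t=look('9')
o=ctrl.get_obs(); print(o['ee_pos'],o['force'],o['time_s'])
for nm,p in (('s',s),('t',t)):
    C=cloud(p)
    for n,x,z in (('panel',(.053,.068),(.123,.134)),('bar',(.005,.034),(.105,.125)),('platform',(-.05,.0),(.08,.105))):
        m=(C[:,0]>x[0])&(C[:,0]<x[1])&(abs(C[:,1])<.05)&(C[:,2]>z[0])&(C[:,2]<z[1])
        if m.sum(): print(nm,n,m.sum(),'x',np.percentile(C[m,0],[5,50,95]),'z',np.percentile(C[m,2],[5,50,95]))
E
```

```text
[ 0.4854 -0.2148  0.2808] [ 0.7085 -0.1786  0.554 ] 21.2667
s panel 183 x [0.056  0.0594 0.067 ] z [0.1237 0.1297 0.1327]
s bar 102 x [0.0179 0.0208 0.03  ] z [0.1152 0.1189 0.1214]
s platform 513 x [-0.0479 -0.0251 -0.0024] z [0.0944 0.096  0.0979]
t panel 251 x [0.0609 0.0638 0.0675] z [0.1248 0.1289 0.1311]
t bar 205 x [0.0219 0.0257 0.0321] z [0.1157 0.1183 0.1206]
t platform 1378 x [-0.0473 -0.0251 -0.0026] z [0.0928 0.0949 0.0969]
```

View pics/s9.png

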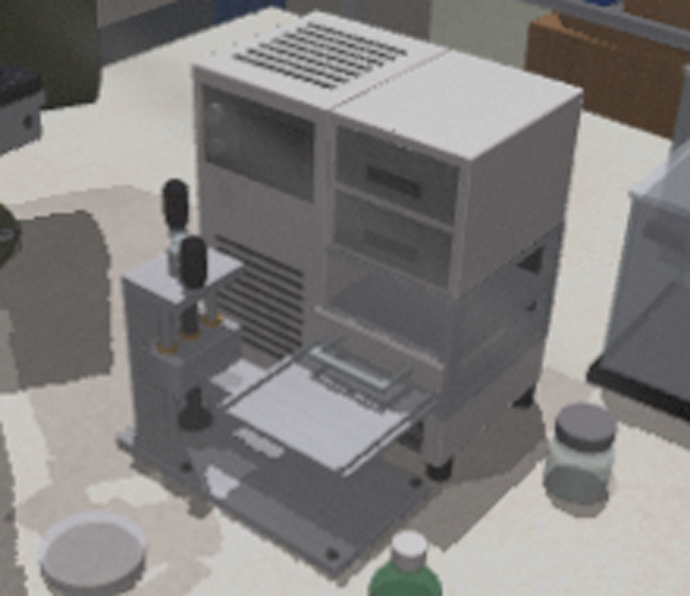

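The picture shows the platform empty at crop (320,410). The tray's panel is flush on the rack at (380,345), and the dish, bottle and jar are where they started. The arm is clear, so I'm handing in.

```bash
python3 -c "
from station import hand_in; print(hand_in())"
```

```text
the job is handed in; nothing more can be done
None
```

The tray is in the middle slot with its front panel against the rack. I handed the job in at about 21 s with the arm clear of everything; no verdict was reported.

**Crank:** I turned it about 665° clockwise with the closed fingers pushing the knobs on the open side. That should raise the platform about 33 mm, and the cameras showed the same.

**Tray:** I pushed it in by the handle bar, then went back and pressed a second time to check. The force rose from 12.6 to 24.2 N while the hand moved only 0.3 mm, so the panel is on its stop.

**Last checks:**
- **Position:** The panel's centre was measured at x = 62–64 mm in the top picture, against 62 mm expected at home. It was square to the rack within about 1 mm, and its height dropped under 1 mm going from platform to slot.
- **Bottle, jar and dish:** They looked unmoved in the pictures; I did not measure their positions.
- **Disagreements:** Before the push, the two cameras put the platform between 0.3 mm below and 2.5 mm above the slot floor. Both are inside the allowed band. The scene camera's x readings also come out 3–5 mm lower than the top camera's, both before and after the push.

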